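Sort the sealed parts tins by weight and cap the full ones

TASK

Some of these tins still hold brass stock under their card discs and some are empty: pick each one up and feel its weight. Stand every full tin upright in the plywood tray and cap it with the lid of its own shape, fully home; stand every empty tin upright on the slotted steel plate without a lid, and leave the lids you do not need lying on the bench. Do not disturb the jar, the reed block or the screwdriver.

Things in the scene. Friction and masses are not known exactly. Their poses are not given: they have to be found in the camera images.
- tin_round: Plain aluminium parts tin, round, 58 mm in diameter, 60 mm tall; origin at the centre of its underside, z up. Mouth 52 mm in diameter, 15 mm deep down to a fixed brown card disc that hides the space below. 70 to 120 g empty, 200 to 320 g more if brass stock lies under the card; only its weight tells.
- tin_square: Plain aluminium parts tin, square, 52 x 52 mm, sides along its x and y, 60 mm tall; origin at the centre of its underside, z up. Mouth 46 x 46 mm, 15 mm deep down to a fixed brown card disc that hides the space below. 70 to 120 g empty, 200 to 320 g more if brass stock lies under the card; only its weight tells.
- tin_hex: Plain aluminium parts tin, hexagonal, 54 mm across flats, one flat facing its +x (corner to corner 62 mm, along its y), 60 mm tall; origin at the centre of its underside, z up. Mouth 48 mm between flats, 15 mm deep down to a fixed brown card disc that hides the space below. 70 to 120 g empty, 200 to 320 g more if brass stock lies under the card; only its weight tells.
- tin_oblong: Plain aluminium parts tin, oblong, 64 mm along its x and 42 mm along its y, 60 mm tall; origin at the centre of its underside, z up. Mouth 58 x 36 mm, 15 mm deep down to a fixed brown card disc that hides the space below. 70 to 120 g empty, 200 to 320 g more if brass stock lies under the card; only its weight tells.
- lid_round: Lid of the round tin, 50 g. Origin at the underside centre of its plug, z up. Plug 9 mm deep, 46 mm in diameter (lower half 2.5 mm less all round), drops freely into the mouth; flange, outline and axes as its tin, 9 to 13 mm up; wooden grip tab 30 mm along x, 10 mm along y, 13 to 37 mm up. Home: flange on the rim, origin 51 mm above the tin's.
- lid_square: Lid of the square tin, 50 g. Origin at the underside centre of its plug, z up. Plug 9 mm deep, 40 x 40 mm (lower half 2.5 mm less all round), drops freely into the mouth; flange, outline and axes as its tin, 9 to 13 mm up; wooden grip tab 30 mm along x, 10 mm along y, 13 to 37 mm up. Home: flange on the rim, origin 51 mm above the tin's.
- lid_hex: Lid of the hex tin, 50 g. Origin at the underside centre of its plug, z up. Plug 9 mm deep, 42 mm between flats (lower half 2.5 mm less all round), drops freely into the mouth; flange, outline and axes as its tin, 9 to 13 mm up; wooden grip tab 30 mm along x, 10 mm along y, 13 to 37 mm up. Home: flange on the rim, origin 51 mm above the tin's.
- lid_oblong: Lid of the oblong tin, 50 g. Origin at the underside centre of its plug, z up. Plug 9 mm deep, 52 x 30 mm (lower half 2.5 mm less all round), drops freely into the mouth; flange, outline and axes as its tin, 9 to 13 mm up; wooden grip tab 30 mm along x, 10 mm along y, 13 to 37 mm up. Home: flange on the rim, origin 51 mm above the tin's.
- tray: Stock tray, fixed to the bench: plywood, 130 mm along its x, 300 mm along its y, floor 5 mm thick, rim 5 mm wide and 18 mm high all round. Origin at the centre of its underside.
- plate: Returns plate, fixed to the bench: flat slotted steel sheet without a rim, 130 mm along its x, 300 mm along its y, 4 mm thick. Origin at the centre of its underside.
- jar: Bystander: glass jar with steel cap, 64 mm in diameter, 130 mm tall; origin at the centre of its underside. Leave alone.
- reed_block: Bystander: slotted wooden reed block, 30 x 200 x 36 mm, long along its y; origin at the centre of its underside. Leave alone.
- screwdriver: Bystander: screwdriver lying on the bench, 200 mm along its x. Leave alone.
Not all that is in view belongs to the job. What is shaped like the tin_round but black or blue is not meant.

How it is judged:
By the outcome, as a careful person would: the job done as asked, in the order asked, and still so for the second after the job is handed in, with the robot touching nothing.
Of stock_round, stock_square, stock_hex, stock_oblong only 2 to 3 are there at a start; the rules pass over those that are not, and their reading is None.
At some moment in a run one of tin_round, tin_square, tin_hex, tin_oblong, lid_round, lid_square, lid_hex, lid_oblong may be knocked a few centimetres aside while the robot is not near it.
It also fails if it takes over 208 s, if anything falls off the work surface, if the arm or the gripper's body presses on something with over 40 N, if the wrist force passes 120 N, or if a joint passes its speed limit or range.

ROBOT

A 7-joint arm with a two-finger parallel gripper is mounted at the origin on the work surface. World frame = base frame: x ahead of the robot, y to its left, z up, the work surface at z = 0. Lengths are in m, angles in rad, forces in N, time in s.
With the tool pointing down it reaches from about 0.425 to 0.8 m from the base axis. Payload 8.3 kg.
Tool frame: the origin (TCP) lies midway between the tips of the shut fingers; the grasp point (between the pads) lies 19 mm behind it; z points along the fingers, y is the direction in which the jaws open and shut (so a half turn about z gives the same grasp; the last joint's range is limited). The gripper opens to 85 mm and grips with 20 to 120 N. Pads are 22 mm wide; open, the fingers measure 114 mm over their backs; the gripper's body (76 mm by 85 mm) begins 54 mm behind the grasp point. The pads swing forward as they close: fully open they stand 13 mm farther back than shut.
Start: joints at [-1.303, 0.383, 0.016, 1.37, -0.006, 1.388, -0.046], TCP at [0.203, 0.591, 0.231] pointing down, gripper open.
Joint ranges: [-2.95, 2.95], [-0.25, 2.06], [-1.52, 1.56], [0.18, 2.33], [-1.44, 4.58], [0.02, 2.06], [-3.01, 3.01]. Speed limits (rad/s): [2.39, 2.39, 3.01, 3.01, 3.14, 3.14, 3.14].

INTERFACE

Orientations are given as a unit quaternion [x, y, z, w].
In Python, from plant import status, vision, order gives the robot as it stands.
- The arm moves only by the tool move_arm, never from a script. Its argument "steps" is a list of rows, each an object with "rotation": the turn, a rotation vector about the tool's x, y, z in units of 6 degrees (1.0 is 6 degrees), a list of three; "xyz": the shift along the tool's x, y, z in units of 25 mm (1.0 is 25 mm), a list of three; "jaw": the opening, from 0 (shut) to 1 (fully open). A call has 1 to 5 rows; each row is the pose to reach, as a shift and turn from the pose commanded when the call began, along the tool's axes at that moment; what a row does not reach only later rows make up. A row lasts 1/8 s, in which the tool goes at most 62.5 mm and 10.7 degrees, less where a joint would pass 70% of its speed; a pose out of reach is approached as far as the arm can. A call with a gripper value outside its range is refused whole. The fingers move at their own pace and stop on an object; "squeeze" is the grip in N (left out, the last holds). Time passes only in rows, so rows that repeat a pose let the fingers close. It gives the time, the measured TCP pose, the force and the opening at its end, in the units of the state.
- status.read_state(): the state, without advancing time (a new reading comes with each control period).
- vision.read_camera(name): name is "scene" or "side" or "wrist"; returns (picture, depth): 420x560x3 uint8, red, green, blue; 420x560 float32, m along the optical axis (not along the pixel's ray), 0 where there is no reading.
- vision.camera_info(name): a dict with "camera_matrix" (3x3 intrinsics, pixels), "world_from_camera" (4x4, takes a point from camera to world coordinates). Camera axes: x right, y down, z forward; pixel columns grow to the right and rows downward; lengths in m; the calibration is good to about 2 mm. A picture is of the moment at which its call begins: read the wrist's pose just before it. camera_info takes no time and is no camera call; for the wrist camera it gives the pose at the moment of the call.
- order.close_job(): hands the job in, once; it reports no verdict.
The state is a dict: "t": time; "q": joint angles; "joint_velocities": joint speeds; "joint_efforts": joint torques, N m; "ee_pos": TCP position; "ee_rot": TCP orientation; "wrist_force": force on the tool from outside, world axes, zero at the start; "ft_torque": the same for the moment, N m; "grip_width": finger opening in m.
Only numpy, scipy, OpenCV 4.12 (cv2) and the standard library are available. Lean on these libraries where they do the work, as an engineer would, in place of code of your own. Each camera call takes 0.05 s, during which the arm holds its last target.

## Working session

There is one attempt and no reset: what is moved stays moved. The work goes in short steps, Python scripts to look and compute and a tool call to move; the robot and the scene stay as the last step left them, time stands still between calls to the robot, and variables do not carry over. Pictures are saved under pics/ and viewed, and the job is handed in when it is done.

Besides the shell and the picture viewer there is one more tool, called as name(argument=value, ...) on one line, values as JSON. move_arm: Moves the arm, as the interface text tells. Its arguments: {"type":"object","properties":{"steps":{"type":"array","items":{"type":"object","properties":{"rotation":{"type":"array","items":{"type":"number"}},"xyz":{"type":"array","items":{"type":"number"}},"jaw":{"type":"number"}}}},"squeeze":{"type":"number"}},"required":["steps"]}

```bash
ls; mkdir -p pics; python3 - <<'E'
from plant import status, vision
import cv2,numpy as np
s=status.read_state(); print({k:np.round(v,3).tolist() for k,v in s.items()})
for n in ["scene","side","wrist"]:
    im,d=vision.read_camera(n); i=vision.camera_info(n)
    np.savez(f"pics/{n}0.npz",im=im,d=d,K=i["camera_matrix"],T=i["world_from_camera"])
    cv2.imwrite(f"pics/{n}0.png",im[:,:,::-1]); print(n,np.round(i["camera_matrix"],1).tolist(),np.round(i["world_from_camera"],3).tolist())
E
```

```text
pics
{'t': 0.0, 'q': [-1.303, 0.384, 0.016, 1.371, -0.006, 1.388, -0.047], 'joint_velocities': [-0.001, 0.001, -0.001, 0.0, 0.001, 0.001, 0.001], 'joint_efforts': [0.002, -62.76, 0.845, -37.182, 0.017, 0.014, -0.0], 'ee_pos': [0.203, 0.591, 0.23], 'ee_rot': [0.165, 0.986, -0.001, -0.0], 'wrist_force': [0.493, -0.233, 0.728], 'ft_torque': [-0.061, -0.018, -0.008], 'grip_width': 0.085}
scene [[388.5, 0.0, 277.0], [0.0, 388.5, 207.6], [0.0, 0.0, 1.0]] [[0.492, 0.641, -0.59, 1.126], [0.871, -0.349, 0.347, -0.369], [0.017, -0.684, -0.729, 0.832], [0.0, 0.0, 0.0, 1.0]]
side [[532.2, 0.0, 277.5], [0.0, 532.2, 208.3], [0.0, 0.0, 1.0]] [[0.802, -0.437, 0.408, -0.065], [-0.598, -0.583, 0.55, -0.752], [-0.002, -0.685, -0.728, 1.033], [0.0, 0.0, 0.0, 1.0]]
wrist [[329.2, 0.0, 286.6], [0.0, 329.2, 213.9], [0.0, 0.0, 1.0]] [[0.323, 0.898, 0.299, 0.127], [0.946, -0.306, -0.104, 0.616], [-0.002, 0.316, -0.949, 0.372], [0.0, 0.0, 0.0, 1.0]]
```

View pics/scene0.png

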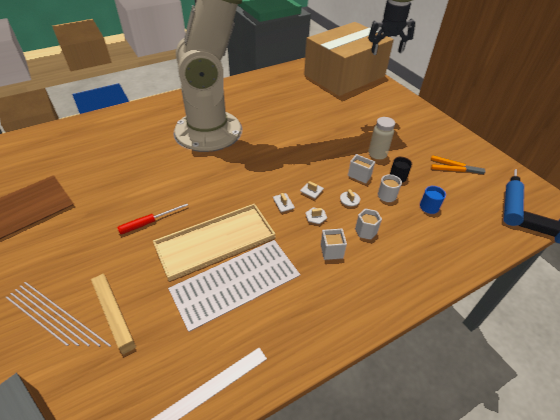

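View pics/side0.png

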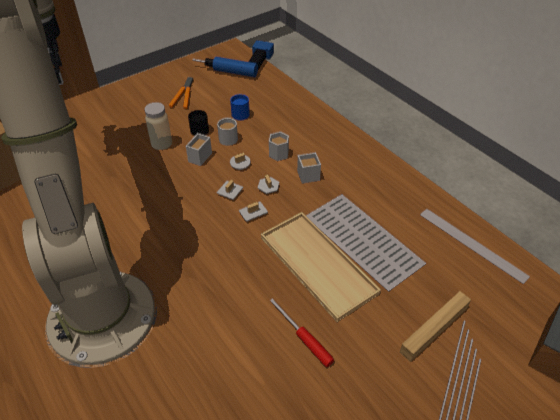

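View pics/wrist0.png

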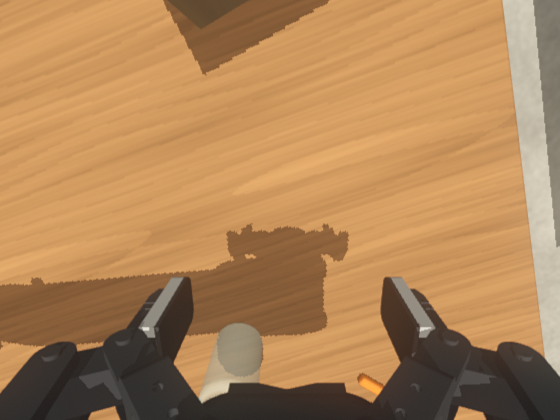

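The scene view shows four grey tins with brown card: square-ish at (334,243), hex at (368,223), round at (390,188) and oblong at (362,168). The black (401,169) and blue (433,200) look-alikes are not meant. Lids are at (284,202), (312,190), (350,199) and (317,215), the tray at (215,240) and the plate at (235,282). Next I'll enlarge and measure.

```bash
cat > h.py <<'E'
import numpy as np, cv2
from plant import status, vision
def load(n,tag):
    z=np.load(f"pics/{n}{tag}.npz"); return z["im"],z["d"],z["K"],z["T"]
def shot(n,tag):
    i=vision.camera_info(n); im,d=vision.read_camera(n)
    np.savez(f"pics/{n}{tag}.npz",im=im,d=d,K=i["camera_matrix"],T=i["world_from_camera"])
    cv2.imwrite(f"pics/{n}{tag}.png",im[:,:,::-1])
    return im,d,np.array(i["camera_matrix"]),np.array(i["world_from_camera"])
def world(d,K,T):
    v,u=np.indices(d.shape); 
    p=np.stack([(u-K[0,2])/K[0,0]*d,(v-K[1,2])/K[1,1]*d,d],-1)
    w=p@T[:3,:3].T+T[:3,3]; w[d<=0]=np.nan; return w
def plane(u,v,z,K,T):
    r=T[:3,:3]@np.array([(u-K[0,2])/K[0,0],(v-K[1,2])/K[1,1],1]); o=T[:3,3]
    return o+r*(z-o[2])/r[2]
E
python3 - <<'E'
from h import *
for n,(x0,y0,x1,y1) in {"scene":(255,110,455,270),"side":(140,80,340,240)}.items():
    im,d,K,T=load(n,"0"); w=world(d,K,T)
    cv2.imwrite(f"pics/{n}0z.png",cv2.resize(im[y0:y1,x0:x1,::-1],None,fx=4,fy=4,interpolation=cv2.INTER_CUBIC)[:600])
    for lo,hi,lab in[(0.05,0.068,"rim"),(0.006,0.045,"low")]:
        m=((w[...,2]>lo)&(w[...,2]<hi)).astype(np.uint8); m[:y0]=0;m[y1:]=0;m[:,:x0]=0;m[:,x1:]=0
        k,l,st,c=cv2.connectedComponentsWithStats(m)
        for j in range(1,k):
            if st[j,4]>25:
                p=w[l==j]; print(n,lab,np.round(c[j]).astype(int),st[j,4],"med",np.round(np.median(p,0),3),"min",np.round(p.min(0),3),"max",np.round(p.max(0),3))
E
```

```text
scene rim [380 143] 90 med [0.415 0.43  0.058] min [0.373 0.418 0.05 ] max [0.43  0.469 0.068]
scene rim [362 162] 134 med [0.454 0.326 0.056] min [0.417 0.294 0.05 ] max [0.492 0.361 0.063]
scene rim [403 163] 101 med [0.521 0.434 0.055] min [0.489 0.407 0.05 ] max [0.547 0.465 0.061]
scene rim [391 182] 110 med [0.569 0.346 0.056] min [0.535 0.32  0.05 ] max [0.595 0.378 0.06 ]
scene rim [435 193] 120 med [0.663 0.425 0.056] min [0.637 0.398 0.05 ] max [0.693 0.459 0.061]
scene rim [370 218] 154 med [0.649 0.2   0.056] min [0.621 0.173 0.05 ] max [0.678 0.233 0.062]
scene rim [334 238] 172 med [0.663 0.076 0.057] min [0.627 0.043 0.05 ] max [0.693 0.11  0.061]
scene low [378 151] 187 med [0.416 0.43  0.026] min [0.372 0.417 0.006] max [0.428 0.474 0.044]
scene low [443 160] 86 med [0.533 0.612 0.011] min [0.503 0.592 0.006] max [0.566 0.638 0.016]
scene low [363 163] 69 med [0.446 0.338 0.043] min [0.419 0.32  0.038] max [0.474 0.358 0.045]
scene low [402 163] 83 med [0.51  0.446 0.043] min [0.489 0.425 0.039] max [0.53  0.467 0.045]
scene low [360 173] 226 med [0.469 0.314 0.026] 
[... 3264 characters left out ...]
06] max [0.493 0.355 0.045]
side low [240 161] 239 med [0.527 0.228 0.013] min [0.501 0.202 0.006] max [0.56  0.262 0.039]
side low [308 161] 81 med [0.666 0.088 0.043] min [0.642 0.066 0.036] max [0.689 0.108 0.045]
side low [308 174] 244 med [0.643 0.059 0.025] min [0.622 0.042 0.006] max [0.674 0.114 0.045]
side low [268 185] 265 med [0.535 0.101 0.013] min [0.509 0.075 0.006] max [0.569 0.135 0.039]
side low [230 190] 290 med [0.44  0.149 0.013] min [0.411 0.119 0.006] max [0.478 0.191 0.04 ]
side low [253 211] 323 med [0.445 0.046 0.013] min [0.415 0.023 0.007] max [0.485 0.076 0.039]
side low [296 226] 359 med [ 0.529 -0.04   0.014] min [ 0.417 -0.145  0.006] max [ 0.557 -0.028  0.022]
```

```bash
python3 - <<'E'
from h import *
for n in ["scene","side"]:
    im,d,K,T=load(n,"0")
    pts={"scene":dict(trayL=(155,241),trayB=(163,275),trayR=(275,236),trayT=(263,208),plL=(170,289),plB=(189,324),plR=(299,274),plT=(280,243),jar=(386,124)),"side":dict(trayL=(262,240),trayB=(344,313),trayR=(377,290),trayT=(301,215),plT=(341,196),plR=(424,258),plB=(391,285),plL=(307,214),jar=(157,110))}[n]
    for k,(u,v) in pts.items():
        z=.018 if 'tray' in k else (.004 if 'pl' in k else .13)
        print(n,k,np.round(plane(u,v,z,K,T),3))
E
```

```text
scene trayL [ 0.419 -0.324  0.018]
scene trayB [ 0.531 -0.34   0.018]
scene trayR [ 0.556 -0.038  0.018]
scene trayT [ 0.449 -0.018  0.018]
scene plL [ 0.568 -0.337  0.004]
scene plB [ 0.676 -0.329  0.004]
scene plR [ 0.682 -0.039  0.004]
scene plT [ 0.574 -0.032  0.004]
scene jar [0.408 0.441 0.13 ]
side trayL [ 0.408 -0.049  0.018]
side trayB [ 0.431 -0.328  0.018]
side trayR [ 0.532 -0.327  0.018]
side trayT [ 0.538 -0.041  0.018]
side plT [ 0.676 -0.041  0.004]
side plR [ 0.697 -0.322  0.004]
side plB [ 0.576 -0.331  0.004]
side plL [ 0.561 -0.038  0.004]
side jar [0.396 0.439 0.13 ]
```

View enlargement.

View pics/scene0z.png

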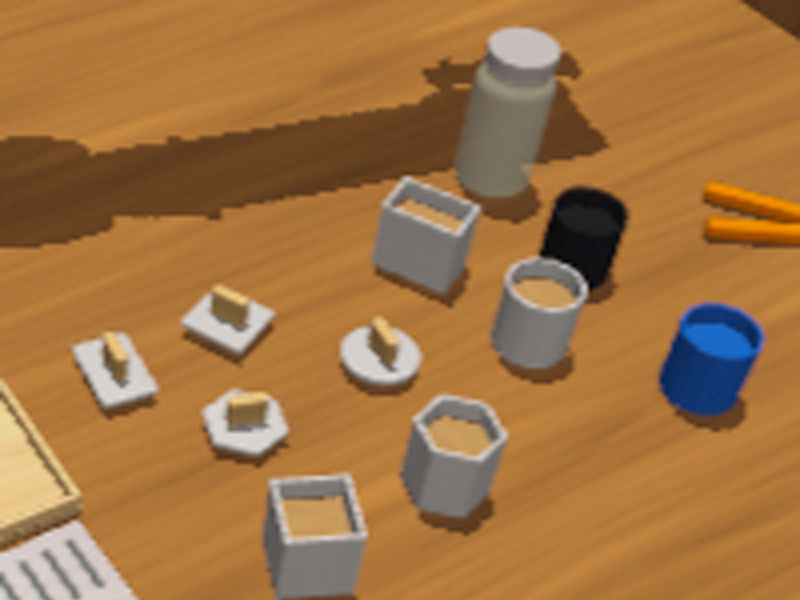

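View pics/side0z.png

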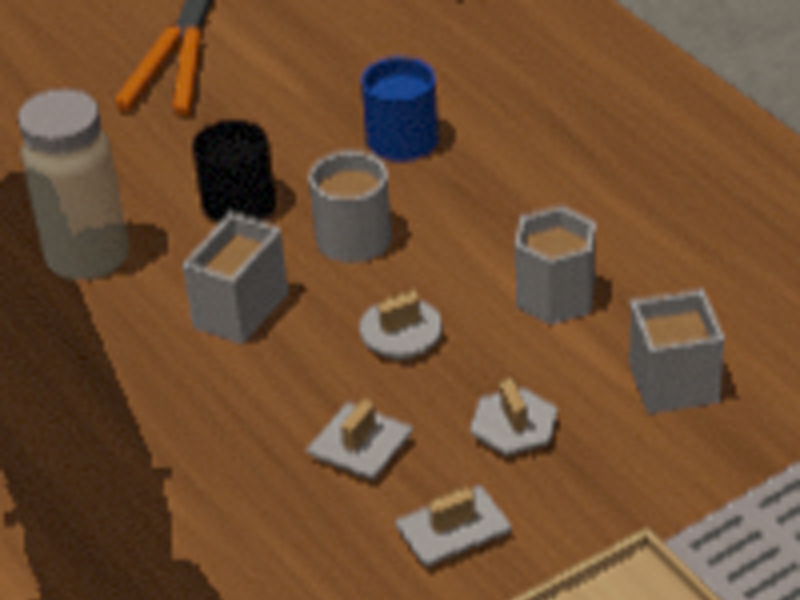

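The crops confirm each piece: lids are oblong (scene 284,202), square (312,190), round (350,199) and hex (317,215), and the tins are as named. Now a closer wrist look from above the group.

```bash
cat > mv.py <<'E'
import sys,numpy as np
from scipy.spatial.transform import Rotation as R
from plant import status
# usage: mv.py x y z jawdeg  (jawdeg: direction of tool y in world xy, mod 180); prints shift & turn in units
def go(x,y,z,jaw,s=None):
    s=s or status.read_state(); Rc=R.from_quat(s["ee_rot"]); p=np.array(s["ee_pos"])
    cur=np.degrees(np.arctan2(*Rc.as_matrix()[[1,0],1]))
    best=None
    for k in(-2,-1,0,1,2):
        d=jaw+180*k-cur
        if best is None or abs(d)<abs(best): best=d
    a=np.radians(cur+best); ty=np.array([np.cos(a),np.sin(a),0]); tz=np.array([0,0,-1.]); tx=np.cross(ty,tz)
    rv=(Rc.inv()*R.from_matrix(np.stack([tx,ty,tz],1))).as_rotvec()
    sh=Rc.inv().apply(np.array([x,y,z])-p)
    print("t",round(s["t"],2),"jawnow",round(cur,1),"xyz",np.round(sh/.025,2).tolist(),"rot",np.round(np.degrees(rv)/6,2).tolist(),"rows",int(np.ceil(max(np.linalg.norm(sh)/.0625,np.degrees(np.linalg.norm(rv))/10.7))),"q7",round(s["q"][6],2),"F",np.round(s["wrist_force"],2),"w",round(s["grip_width"],4))
if __name__=="__main__": go(*map(float,sys.argv[1:5]))
E
python3 mv.py .58 .2 .33 90
```

```text
t 0.15 jawnow 71.0 xyz [-19.35, -9.89, -3.97] rot [-0.01, -0.0, -3.16] rows 9 q7 -0.05 F [ 0.26  0.69 -0.04] w 0.0857
```

move_arm(steps=[{"xyz": [-2,-1,-1],"rotation": [0,0,-1],"jaw": 1},{"xyz": [-4,-2,-2],"rotation": [0,0,-2],"jaw": 1},{"xyz": [-6.5,-3.3,-3],"rotation": [0,0,-3.16],"jaw": 1},{"xyz": [-8.5,-4.3,-4],"rotation": [0,0,-3.16],"jaw": 1},{"xyz": [-10.6,-5.4,-4],"rotation": [0,0,-3.16],"jaw": 1}])

```text
t: 0.78
ee_pos: [0.4062, 0.3815, 0.3328]
ee_rot: [-0.0, 1.0, 0.001, 0.001]
wrist_force: [0.7, 0.0, -0.8]
grip_width: 0.0857
```

```bash
python3 mv.py .58 .2 .33 90
```

```text
t 0.78 jawnow 90.1 xyz [-6.94, -7.27, 0.1] rot [0.02, 0.02, 0.01] rows 5 q7 0.78 F [ 0.66  0.03 -0.79] w 0.0857
```

move_arm(steps=[{"xyz": [-1.5,-1.5,0],"rotation": [0,0,0],"jaw": 1},{"xyz": [-3.2,-3.2,0],"rotation": [0,0,0],"jaw": 1},{"xyz": [-5,-5,0],"rotation": [0,0,0],"jaw": 1},{"xyz": [-6.8,-7,0],"rotation": [0,0,0],"jaw": 1},{"xyz": [-6.9,-7.2,0],"rotation": [0,0,0],"jaw": 1}])

```text
t: 1.4
ee_pos: [0.58, 0.1967, 0.33]
ee_rot: [0.004, 1.0, -0.002, -0.0]
wrist_force: [-0.4, 0.1, 0.2]
grip_width: 0.0855
```

move_arm(steps=[{"xyz": [0,0,0],"rotation": [0,0,0],"jaw": 1}])

```text
t: 1.52
ee_pos: [0.5776, 0.2018, 0.3303]
ee_rot: [0.001, 1.0, -0.0, -0.0]
wrist_force: [-0.9, 0.7, 0.7]
grip_width: 0.0852
```

```bash
python3 - <<'E'
from h import *
print(np.round(status.read_state()["ee_pos"],3))
shot("wrist","1")
E
```

```text
[0.578 0.202 0.33 ]
```

View pics/wrist1.png

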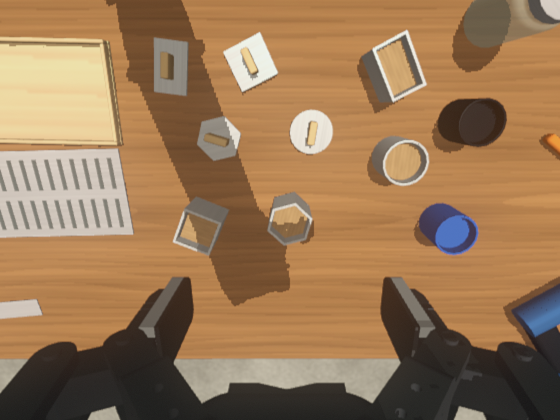

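The wrist view shows all four tins (hex 291,219; square 201,224; round 400,161; oblong 398,66) and all four lids (oblong 171,66; square 250,62; hex 218,138; round 312,132).

```bash
cat > meas.py <<'E'
from h import *
def comps(w,lo,hi,minn):
    z=w[...,2]; m=((z>lo)&(z<hi)&(w[...,0]>.3)&(w[...,0]<.8)&(abs(w[...,1])<.55)).astype(np.uint8)
    m=cv2.morphologyEx(m,cv2.MORPH_CLOSE,np.ones((3,3)))
    k,l,st,c=cv2.connectedComponentsWithStats(m)
    for j in range(1,k):
        if st[j,4]>=minn:
            p=w[(l==j)&(z>lo)&(z<hi)]; yield c[j],p
def rect(p):
    (cx,cy),(a,b),an=cv2.minAreaRect((p[:,:2]*1000).astype(np.float32))
    if b>a: a,b=b,a; an+=90
    return np.round([cx,cy],1),np.round([a,b],1),round((an+90)%180-90,1)  # an: long side direction
def run(n,tag,new=True):
    im,d,K,T=shot(n,tag) if new else load(n,tag)
    w=world(d,K,T)
    print(n,"TINS rim");
    for c,p in comps(w,.056,.0645,25): print("  px",c.astype(int),len(p),"c,size,longdir",*rect(p),"z",round(np.median(p[:,2]),4),im[int(c[1]),int(c[0])])
    print(n,"FLANGE")
    for c,p in comps(w,.0075,.0165,40):
        r=rect(p)
        if r[1][0]<75: print("  px",c.astype(int),len(p),*r,"z",round(np.median(p[:,2]),4))
    print(n,"TAB")
    for c,p in comps(w,.031,.041,12):
        r=rect(p)
        if r[1][0]<42 and r[1][1]<20: print("  px",c.astype(int),len(p),*r,"z",round(np.median(p[:,2]),4))
if __name__=="__main__":
    import sys; run(sys.argv[1],sys.argv[2],len(sys.argv)<4)
E
for n in wrist\ 1 scene\ 0 side\ 0; do python3 meas.py $n old; done
```

```text
wrist TINS rim
  px [495  22] 216 c,size,longdir [412.9 435.9] [52.5 14.2] 43.5 z 0.0604 [107  94  73]
  px [399  64] 588 c,size,longdir [455.6 330.4] [63.9 42.8] 27.1 z 0.0586 [207 166 113]
  px [481 121] 434 c,size,longdir [517.7 436.9] [57.6 57.1] 46.0 z 0.0584 [65 50 42]
  px [405 161] 360 c,size,longdir [566.4 349.7] [57.2 56.7] 71.3 z 0.0585 [207 167 113]
  px [289 223] 337 c,size,longdir [648.5 204.1] [61.9 54. ] -14.0 z 0.0587 [143 110  72]
  px [195 230] 385 c,size,longdir [659.8  79.3] [53.  52.1] -23.6 z 0.0587 [134 102  67]
  px [456 234] 323 c,size,longdir [664.1 429.3] [56.9 56.8] 41.7 z 0.0584 [ 79 116 192]
wrist FLANGE
  px [472  27] 196 [406.8 435.1] [58.3 20.2] 30.3 z 0.0119
  px [250  61] 1573 [445.6 154.2] [52.2 52.1] 25.2 z 0.0118
  px [171  65] 1469 [451.1  51.5] [63.9 42.5] -7.0 z 0.0118
  px [372  78] 91 [464.9 311.7] [63.2  1.3] 26.3 z 0.0122
  px [445 118] 130 [516.5 419.4] [56.1 22.3] -3.5 z 0.0122
  px [310 130] 1251 [532.1 233.9] [57.1 55.7] 89.9 z 0.0118
  px [218 137] 1163 [540.6 107.3] [60.3 54. ] -16.6 z 0.0117
  px [379 149] 75 [557.8 333.6] [55.  20
[... 2612 characters left out ...]
 50 [386.6 432.1] [60.4 26.4] -19.0 z 0.0116
  px [277 155] 45 [632.5 186.2] [52.7 22.2] -39.4 z 0.0124
  px [239 162] 162 [527.4 231.2] [58.3 56.5] -30.8 z 0.0122
  px [267 185] 193 [538.3 105.3] [58.9 54.9] 21.3 z 0.0122
  px [309 178] 43 [646.5  54.3] [50.2 12.9] -31.5 z 0.0105
  px [229 190] 206 [444.3 153.2] [57.9 55. ] 28.1 z 0.0121
  px [252 212] 225 [449.3  49.1] [65.6 45.4] -9.8 z 0.012
  px [319 358] 58 [ 319.7 -371.1] [63.9 18.9] -71.4 z 0.0139
side TAB
  px [239 155] 37 [529.8 230.3] [29.8 14.8] -3.6 z 0.0348
  px [268 178] 33 [538.3 105.6] [35.7 10. ] 73.9 z 0.0354
  px [228 184] 36 [443.4 153.3] [34.4 11.2] 27.0 z 0.0349
  px [252 205] 44 [449.   50.8] [30.6 12.8] -4.9 z 0.0338
```

```bash
python3 - <<'E'
from meas import *
for n in ["scene","side"]:
    im,d,K,T=load(n,"0"); w=world(d,K,T)
    for lo,hi,lab in[(.0145,.0215,"tray"),(.0023,.0065,"plate")]:
        z=w[...,2]; x=w[...,0];y=w[...,1]
        m=(z>lo)&(z<hi)&(y<-.0)&(y>-.36)&(x>.39)&(x<.72)
        if lab=="plate": m&=(x>.556)&(im.max(2).astype(int)-im.min(2)<40)
        m=cv2.morphologyEx(m.astype(np.uint8),cv2.MORPH_CLOSE,np.ones((3,3)))
        k,l,st,c=cv2.connectedComponentsWithStats(m); j=1+st[1:,4].argmax()
        p=w[l==j]; print(n,lab,st[j,4],rect(p))
    m=(w[...,2]>.12)&(w[...,2]<.135)&(abs(w[...,0]-.4)<.06)&(abs(w[...,1]-.44)<.06); print("jar",rect(w[m]))
F=[]
for i in range(8):
    vision.read_camera("side"); F.append(status.read_state()["wrist_force"])
print(np.mean(F,0),np.std(F,0))
E
python3 mv.py .659 .0783 .12 66
```

```text
scene tray 542 (array([ 480. , -180.2]), array([300.4, 132.8]), 88.5)
scene plate 5394 (array([nan, nan]), array([0., 0.]), 0.0)
jar (array([396. , 452.3]), array([55.2, 53.5]), -4.6)
side tray 645 (array([ 478.3, -180. ]), array([302.5, 132.8]), 88.7)
side plate 4620 (array([ 622.5, -187.2]), array([299.3, 127.5]), -87.9)
jar (array([394.6, 451.7]), array([54.5, 53.4]), 61.2)
[-0.04859168  0.06879606 -0.07151342] [0.29315361 0.38751886 0.33735588]
t 1.98 jawnow 90.1 xyz [-3.27, -5.0, 8.44] rot [0.0, -0.0, 4.01] rows 5 q7 1.25 F [-0.16 -0.3  -0.3 ] w 0.0856
```

move_arm(steps=[{"xyz": [-1.2,-1.8,1],"rotation": [0,0,1.6],"jaw": 1},{"xyz": [-2.4,-3.6,3],"rotation": [0,0,3.2],"jaw": 1},{"xyz": [-3.27,-5,5],"rotation": [0,0,4],"jaw": 1},{"xyz": [-3.27,-5,7.2],"rotation": [0,0,4],"jaw": 1},{"xyz": [-3.27,-5,8.4],"rotation": [0,0,4],"jaw": 1}])

```text
t: 2.6
ee_pos: [0.6578, 0.0759, 0.1169]
ee_rot: [0.209, 0.978, -0.001, -0.002]
wrist_force: [0.8, -0.2, 0.4]
grip_width: 0.0852
```

```bash
python3 mv.py .659 .0783 .026 66
```

```text
t 2.6 jawnow 65.9 xyz [-0.02, 0.12, 3.63] rot [-0.03, -0.03, -0.02] rows 2 q7 1.13 F [ 0.77 -0.16  0.38] w 0.0852
```

move_arm(steps=[{"xyz": [0,0,2],"rotation": [0,0,0],"jaw": 1},{"xyz": [0,0,3.75],"rotation": [0,0,0],"jaw": 1},{"xyz": [0,0,3.75],"rotation": [0,0,0],"jaw": 1},{"xyz": [0,0,3.75],"rotation": [0,0,0],"jaw": 0.4},{"xyz": [0,0,3.75],"rotation": [0,0,0],"jaw": 0}], squeeze=35)

```text
t: 3.22
ee_pos: [0.6612, 0.0778, 0.03]
ee_rot: [0.208, 0.978, 0.001, 0.002]
wrist_force: [0.4, 1.0, 15.3]
grip_width: 0.0513
```

move_arm(steps=[{"xyz": [0,0,0],"rotation": [0,0,0],"jaw": 0},{"xyz": [0,0,0],"rotation": [0,0,0],"jaw": 0},{"xyz": [0,0,0],"rotation": [0,0,0],"jaw": 0}])

```text
t: 3.6
ee_pos: [0.6613, 0.0778, 0.0302]
ee_rot: [0.208, 0.978, 0.001, 0.002]
wrist_force: [-0.0, 0.4, 6.8]
grip_width: 0.0513
```

move_arm(steps=[{"xyz": [0,0,-1],"rotation": [0,0,0],"jaw": 0},{"xyz": [0,0,-3],"rotation": [0,0,0],"jaw": 0},{"xyz": [0,0,-5],"rotation": [0,0,0],"jaw": 0},{"xyz": [0,0,-5],"rotation": [0,0,0],"jaw": 0},{"xyz": [0,0,-5],"rotation": [0,0,0],"jaw": 0}])

```text
t: 4.22
ee_pos: [0.6587, 0.0775, 0.1517]
ee_rot: [0.208, 0.978, -0.0, -0.0]
wrist_force: [-0.0, -0.2, -4.4]
grip_width: 0.0517
```

```bash
cat > weigh.py <<'E'
from h import *
F=[];E=[]
for i in range(10):
    im,d=vision.read_camera("wrist"); s=status.read_state(); F.append(s["wrist_force"]);E.append(s["joint_efforts"])
print("F",np.round(np.mean(F,0),2),"std",np.round(np.std(F,0),2),"mass g ~",round(-np.mean(F,0)[2]/9.81*1000),"w",s["grip_width"],"z",s["ee_pos"])
import sys; cv2.imwrite(f"pics/{sys.argv[1]}.png",im[:,:,::-1])
E
python3 weigh.py wq; python3 mv.py .6225 -.10 .16 90;python3 mv.py .479 -.09 .16 90
```

```text
F [-0.15  0.22 -3.23] std [0.49 0.3  0.51] mass g ~ 329 w 0.05119343821588384 z [0.65916812 0.07738593 0.15174918]
t 4.72 jawnow 66.0 xyz [-1.55, -7.08, -0.33] rot [-0.0, -0.0, -4.0] rows 3 q7 1.12 F [ 0.05  0.2  -3.22] w 0.0512
t 4.72 jawnow 66.0 xyz [3.86, -9.05, -0.32] rot [-0.0, -0.0, -4.0] rows 4 q7 1.12 F [ 0.05  0.2  -3.22] w 0.0512
```

View pics/wq.png

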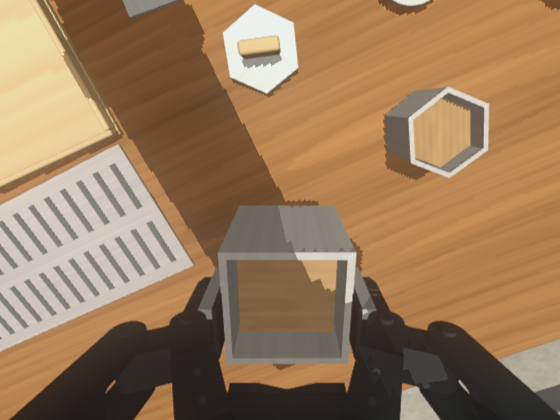

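The square tin weighs about 330 g, so it is full and goes to the tray at slot y=-0.265.

```bash
python3 mv.py .479 -.265 .15 0
```

```text
t 4.72 jawnow 66.0 xyz [1.01, -15.44, 0.08] rot [-0.01, -0.0, 11.0] rows 7 q7 1.12 F [ 0.05  0.2  -3.22] w 0.0512
```

move_arm(steps=[{"xyz": [0,-1.5,0],"rotation": [0,0,1.5],"jaw": 0},{"xyz": [0.2,-3.5,0],"rotation": [0,0,3],"jaw": 0},{"xyz": [0.4,-5.7,0],"rotation": [0,0,4.5],"jaw": 0},{"xyz": [0.6,-8,0],"rotation": [0,0,6],"jaw": 0},{"xyz": [0.7,-10,0],"rotation": [0,0,7.5],"jaw": 0}])

```text
t: 5.35
ee_pos: [0.5404, -0.1459, 0.1525]
ee_rot: [0.569, 0.822, 0.0, 0.0]
wrist_force: [0.1, 0.0, -2.1]
grip_width: 0.0511
```

```bash
python3 mv.py .479 -.265 .15 0
```

```text
t 5.35 jawnow 20.7 xyz [-3.59, -3.98, 0.1] rot [0.01, 0.0, 3.44] rows 3 q7 0.74 F [ 0.12  0.01 -2.09] w 0.0511
```

move_arm(steps=[{"xyz": [-1.4,-1.5,0],"rotation": [0,0,1.5],"jaw": 0},{"xyz": [-2.8,-3,0],"rotation": [0,0,3],"jaw": 0},{"xyz": [-3.59,-3.98,0.1],"rotation": [0,0,3.44],"jaw": 0},{"xyz": [-3.59,-3.98,0.1],"rotation": [0,0,3.44],"jaw": 0}])

```text
t: 5.85
ee_pos: [0.4788, -0.2667, 0.15]
ee_rot: [0.707, 0.707, -0.0, 0.0]
wrist_force: [0.3, 0.1, -2.7]
grip_width: 0.0511
```

```bash
python3 mv.py .479 -.265 .0365 0
```

```text
t 5.85 jawnow 0.0 xyz [0.07, 0.01, 4.54] rot [-0.0, 0.01, 0.0] rows 2 q7 0.65 F [ 0.33  0.06 -2.65] w 0.0511
```

move_arm(steps=[{"xyz": [0.04,0,1.5],"rotation": [0,0,0],"jaw": 0},{"xyz": [0.07,0,3],"rotation": [0,0,0],"jaw": 0},{"xyz": [0.07,0,4],"rotation": [0,0,0],"jaw": 0},{"xyz": [0.07,0,4.55],"rotation": [0,0,0],"jaw": 0},{"xyz": [0.07,0,4.55],"rotation": [0,0,0],"jaw": 0}])

```text
t: 6.48
ee_pos: [0.4813, -0.2612, 0.0358]
ee_rot: [0.705, 0.71, 0.0, -0.0]
wrist_force: [-0.3, -0.1, -2.6]
grip_width: 0.0515
```

```bash
python3 mv.py .479 -.265 .0365 0
```

```text
t 6.47 jawnow 0.4 xyz [-0.15, -0.09, -0.03] rot [-0.0, -0.0, 0.07] rows 1 q7 0.74 F [-0.3  -0.09 -2.64] w 0.0515
```

move_arm(steps=[{"xyz": [0,0,0.06],"rotation": [0,0,0],"jaw": 0},{"xyz": [0,0,0.06],"rotation": [0,0,0],"jaw": 0}])

```text
t: 6.72
ee_pos: [0.4814, -0.2615, 0.0347]
ee_rot: [0.705, 0.71, 0.0, 0.0]
wrist_force: [-0.0, -0.3, -3.4]
grip_width: 0.0515
```

move_arm(steps=[{"xyz": [0,0,0.04],"rotation": [0,0,0],"jaw": 0},{"xyz": [0,0,0.04],"rotation": [0,0,0],"jaw": 0.85},{"xyz": [0,0,0.04],"rotation": [0,0,0],"jaw": 0.85},{"xyz": [0,0,0.04],"rotation": [0,0,0],"jaw": 0.85},{"xyz": [0,0,0],"rotation": [0,0,0],"jaw": 0.85}])

```text
t: 7.35
ee_pos: [0.4809, -0.2615, 0.0343]
ee_rot: [0.705, 0.709, -0.0, -0.0]
wrist_force: [0.4, 0.4, 0.3]
grip_width: 0.0727
```

move_arm(steps=[{"xyz": [0,0,-1.5],"rotation": [0,0,0],"jaw": 0.95},{"xyz": [0,0,-4],"rotation": [0,0,0],"jaw": 1},{"xyz": [0,0,-5],"rotation": [0,0,0],"jaw": 1}])

```text
t: 7.72
ee_pos: [0.482, -0.2627, 0.163]
ee_rot: [0.705, 0.709, 0.001, 0.002]
wrist_force: [0.8, -0.6, -0.8]
grip_width: 0.0852
```

```bash
python3 mv.py .6485 .2033 .16 16; python3 meas.py side 2; python3 meas.py scene 2
```

```text
t 7.72 jawnow 0.3 xyz [18.6, 6.77, 0.12] rot [0.04, 0.02, -2.61] rows 8 q7 0.64 F [ 0.81 -0.57 -0.77] w 0.0852
side TINS rim
  px [239  99] 46 c,size,longdir [663.3 428.5] [60.2 55.7] 84.5 z 0.0583 [ 27  73 148]
  px [197 115] 59 c,size,longdir [516.8 434.9] [58.7 56.9] 88.5 z 0.0592 [27 26 22]
  px [226 124] 59 c,size,longdir [564.9 347.5] [59.3 55.8] 43.6 z 0.0583 [153 113  72]
  px [159 132] 45 c,size,longdir [389.5 434. ] [62.5 29.9] -13.9 z 0.0585 [118 100  78]
  px [278 139] 71 c,size,longdir [647.4 202.9] [62.8 54.4] 51.8 z 0.0584 [155 115  73]
  px [197 142] 81 c,size,longdir [454.3 329.1] [67.7 45.5] 24.7 z 0.0586 [154 115  72]
  px [341 271] 173 c,size,longdir [ 480.2 -260.8] [54.8 54.3] 1.1 z 0.0613 [82 59 37]
side FLANGE
  px [240 115] 47 [654.8 412.2] [57.3 28.8] -26.4 z 0.011
  px [200 131] 41 [510.6 418.4] [56.4 27.6] -16.9 z 0.0115
  px [228 140] 45 [557.  332.2] [54.5 22.3] -25.5 z 0.0116
  px [161 145] 49 [386.5 431.5] [60.  28.8] -17.7 z 0.0116
  px [200 158] 64 [452.1 311.4] [74.3 33.9] -6.7 z 0.0113
  px [278 155] 47 [633.1 186.5] [52.6 21.3] -37.7 z 0.0111
  px 
[... 1334 characters left out ...]
7 196] 43 [581.4 334.5] [53.7 19.7] 49.8 z 0.0136
  px [428 207] 43 [669.8 410.6] [55.6 23.2] 18.1 z 0.012
  px [316 216] 178 [540.1 106.1] [59.  54.5] -77.1 z 0.0114
  px [364 232] 49 [659.5 192.5] [60.6 27.6] 48.1 z 0.0118
  px [160 242] 56 [ 431.9 -316.9] [72.8 34.2] -37.8 z 0.0138
  px [188 257] 45 [ 505.1 -262.5] [52.4 12.2] 77.6 z 0.0116
scene TAB
  px [358 160] 8 [431.5 336.3] [19.9 18.9] -8.2 z 0.0402
  px [312 183] 32 [445.  152.6] [28.  12.6] 30.5 z 0.0348
  px [351 192] 31 [532.8 231.1] [28.6 10.2] -4.5 z 0.0351
  px [434 195] 8 [660.1 438.8] [28.2 11.3] -51.8 z 0.0406
  px [283 196] 29 [450.9  50. ] [29.3 10.6] -9.1 z 0.035
  px [316 209] 36 [540.3 105.4] [28.5 10.9] 83.5 z 0.035
```

move_arm(steps=[{"xyz": [2.2,0.8,0],"rotation": [0,0,-0.8],"jaw": 1},{"xyz": [4.5,1.6,0],"rotation": [0,0,-1.6],"jaw": 1},{"xyz": [6.8,2.5,0],"rotation": [0,0,-2.6],"jaw": 1},{"xyz": [9.1,3.3,0],"rotation": [0,0,-2.6],"jaw": 1},{"xyz": [11.4,4.1,0],"rotation": [0,0,-2.6],"jaw": 1}])

```text
t: 8.45
ee_pos: [0.5814, 0.0261, 0.1583]
ee_rot: [0.602, 0.798, -0.0, -0.001]
wrist_force: [0.3, -0.8, 0.3]
grip_width: 0.0854
```

```bash
python3 mv.py .6485 .2033 .12 16
```

```text
t 8.45 jawnow 16.0 xyz [6.08, 4.53, 1.53] rot [-0.01, -0.0, -0.01] rows 4 q7 0.35 F [ 0.35 -0.79  0.31] w 0.0854
```

move_arm(steps=[{"xyz": [1.8,1.3,0.3],"rotation": [0,0,0],"jaw": 1},{"xyz": [3.8,2.8,0.6],"rotation": [0,0,0],"jaw": 1},{"xyz": [5.6,4.2,1],"rotation": [0,0,0],"jaw": 1},{"xyz": [6.1,4.5,1.5],"rotation": [0,0,0],"jaw": 1},{"xyz": [6.1,4.5,1.5],"rotation": [0,0,0],"jaw": 1}])

```text
t: 9.07
ee_pos: [0.6463, 0.2022, 0.1189]
ee_rot: [0.601, 0.799, -0.002, -0.001]
wrist_force: [-0.4, -0.3, 0.4]
grip_width: 0.0857
```

```bash
python3 mv.py .6485 .2033 .028 16
```

```text
t 9.07 jawnow 16.1 xyz [0.02, 0.12, 3.64] rot [-0.04, 0.01, 0.01] rows 2 q7 0.12 F [-0.42 -0.35  0.42] w 0.0857
```

move_arm(steps=[{"xyz": [0,0.07,2],"rotation": [0,0,0],"jaw": 1},{"xyz": [0,0.07,3.65],"rotation": [0,0,0],"jaw": 1},{"xyz": [0,0.07,3.65],"rotation": [0,0,0],"jaw": 1},{"xyz": [0,0.07,3.65],"rotation": [0,0,0],"jaw": 0.4},{"xyz": [0,0.07,3.65],"rotation": [0,0,0],"jaw": 0}])

```text
t: 9.7
ee_pos: [0.6511, 0.2017, 0.0336]
ee_rot: [0.602, 0.798, 0.002, 0.001]
wrist_force: [0.9, -1.0, 1.5]
grip_width: 0.0535
```

move_arm(steps=[{"xyz": [0,0,0],"rotation": [0,0,0],"jaw": 0},{"xyz": [0,0,0],"rotation": [0,0,0],"jaw": 0},{"xyz": [0,0,0],"rotation": [0,0,0],"jaw": 0}])

```text
t: 10.07
ee_pos: [0.6511, 0.2018, 0.0336]
ee_rot: [0.602, 0.798, 0.002, 0.001]
wrist_force: [-0.6, -2.0, 7.7]
grip_width: 0.0534
```

move_arm(steps=[{"xyz": [0,0,-1],"rotation": [0,0,0],"jaw": 0},{"xyz": [0,0,-3],"rotation": [0,0,0],"jaw": 0},{"xyz": [0,0,-5],"rotation": [0,0,0],"jaw": 0},{"xyz": [0,0,-5],"rotation": [0,0,0],"jaw": 0},{"xyz": [0,0,-5],"rotation": [0,0,0],"jaw": 0}])

```text
t: 10.7
ee_pos: [0.649, 0.2022, 0.1552]
ee_rot: [0.602, 0.799, -0.0, -0.0]
wrist_force: [-0.6, -0.0, -4.4]
grip_width: 0.0533
```

```bash
python3 weigh.py wh; python3 mv.py .479 -.174 .15 0;python3 mv.py .6225 -.10 .15 0
```

```text
F [-0.25  0.27 -3.49] std [0.41 0.28 0.94] mass g ~ 356 w 0.05335203915057101 z [0.64939866 0.20208134 0.15527237]
t 11.2 jawnow 16.0 xyz [-12.59, -10.69, 0.22] rot [-0.0, 0.0, 2.66] rows 7 q7 0.11 F [ 0.05  0.17 -2.77] w 0.0534
t 11.2 jawnow 16.0 xyz [-11.32, -4.36, 0.21] rot [-0.0, 0.0, 2.66] rows 5 q7 0.11 F [ 0.05  0.17 -2.77] w 0.0534
```

View pics/wh.png

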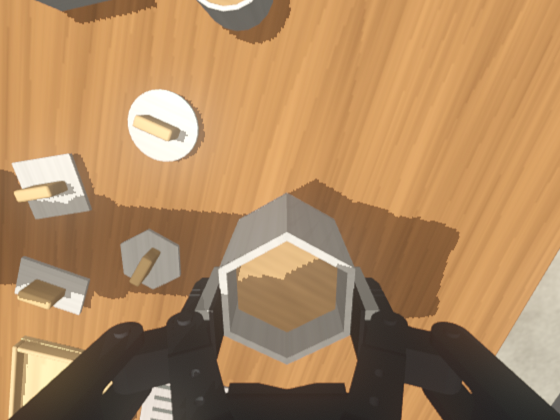

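Hex tin reads about 356 g, so it is full and goes to the tray at slot y=-0.174.

move_arm(steps=[{"xyz": [-1.9,-1.6,0],"rotation": [0,0,0.6],"jaw": 0},{"xyz": [-3.8,-3.2,0],"rotation": [0,0,1.3],"jaw": 0},{"xyz": [-5.7,-4.8,0],"rotation": [0,0,2],"jaw": 0},{"xyz": [-7.6,-6.4,0],"rotation": [0,0,2.66],"jaw": 0},{"xyz": [-9.4,-8,0],"rotation": [0,0,2.66],"jaw": 0}])

```text
t: 11.82
ee_pos: [0.5209, -0.0808, 0.156]
ee_rot: [0.708, 0.707, 0.0, 0.0]
wrist_force: [1.0, -1.1, -3.3]
grip_width: 0.0534
```

```bash
python3 mv.py .479 -.174 .15 0
```

```text
t 11.82 jawnow -0.1 xyz [-3.73, -1.67, 0.24] rot [0.01, -0.0, -0.01] rows 2 q7 0.25 F [ 1.   -1.09 -3.26] w 0.0534
```

move_arm(steps=[{"xyz": [-1.7,-0.8,0.2],"rotation": [0,0,0],"jaw": 0},{"xyz": [-3,-1.4,0.2],"rotation": [0,0,0],"jaw": 0},{"xyz": [-3.7,-1.67,0.2],"rotation": [0,0,0],"jaw": 0},{"xyz": [-3.7,-1.67,0.2],"rotation": [0,0,0],"jaw": 0}])

```text
t: 12.32
ee_pos: [0.4794, -0.1732, 0.1511]
ee_rot: [0.708, 0.706, 0.0, 0.0]
wrist_force: [0.3, 1.0, -3.5]
grip_width: 0.0535
```

```bash
python3 mv.py .479 -.174 .039 0
```

```text
t 12.32 jawnow -0.2 xyz [-0.03, -0.02, 4.48] rot [0.01, 0.0, -0.03] rows 2 q7 0.44 F [ 0.34  1.02 -3.49] w 0.0535
```

move_arm(steps=[{"xyz": [0,0,1.5],"rotation": [0,0,0],"jaw": 0},{"xyz": [0,0,3],"rotation": [0,0,0],"jaw": 0},{"xyz": [0,0,4],"rotation": [0,0,0],"jaw": 0},{"xyz": [0,0,4.5],"rotation": [0,0,0],"jaw": 0},{"xyz": [0,0,4.52],"rotation": [0,0,0],"jaw": 0}])

```text
t: 12.95
ee_pos: [0.4807, -0.1707, 0.0378]
ee_rot: [0.707, 0.707, 0.0, 0.0]
wrist_force: [-0.4, -0.3, -3.8]
grip_width: 0.0533
```

move_arm(steps=[{"xyz": [0,0,0],"rotation": [0,0,0],"jaw": 0}])

```text
t: 13.08
ee_pos: [0.4809, -0.1709, 0.0381]
ee_rot: [0.707, 0.707, 0.0, 0.0]
wrist_force: [-0.3, 0.4, -3.2]
grip_width: 0.0536
```

move_arm(steps=[{"xyz": [0,0,0.05],"rotation": [0,0,0],"jaw": 0},{"xyz": [0,0,0.05],"rotation": [0,0,0],"jaw": 0.85},{"xyz": [0,0,0.05],"rotation": [0,0,0],"jaw": 0.85},{"xyz": [0,0,0.05],"rotation": [0,0,0],"jaw": 0.9},{"xyz": [0,0,-0.5],"rotation": [0,0,0],"jaw": 0.9}])

```text
t: 13.7
ee_pos: [0.4793, -0.1712, 0.0499]
ee_rot: [0.707, 0.707, -0.001, -0.001]
wrist_force: [0.4, 0.2, 0.9]
grip_width: 0.0772
```

move_arm(steps=[{"xyz": [0,0,-1.5],"rotation": [0,0,0],"jaw": 1},{"xyz": [0,0,-4],"rotation": [0,0,0],"jaw": 1},{"xyz": [0,0,-5],"rotation": [0,0,0],"jaw": 1}])

```text
t: 14.08
ee_pos: [0.4814, -0.1724, 0.1795]
ee_rot: [0.707, 0.707, 0.002, 0.002]
wrist_force: [0.5, -0.2, -1.4]
grip_width: 0.0854
```

```bash
python3 mv.py .566 .349 .17 50; python3 meas.py side 3 |grep -A8 TINS
```

```text
t 14.07 jawnow -0.1 xyz [20.86, 3.36, 0.38] rot [0.04, 0.03, -8.34] rows 9 q7 0.42 F [ 0.55 -0.18 -1.42] w 0.0854
side TINS rim
  px [239  99] 50 c,size,longdir [661.9 427.5] [62.8 56.1] 55.7 z 0.0584 [ 28  71 146]
  px [197 115] 58 c,size,longdir [516.8 434.1] [59.  58.8] -73.7 z 0.0584 [21 20 22]
  px [222 126] 33 c,size,longdir [550.2 350.9] [60.6 30. ] 85.6 z 0.0579 [149 110  68]
  px [231 120] 20 c,size,longdir [585.8 352.6] [50.6 16.9] -83.6 z 0.0576 [97 94 93]
  px [159 132] 49 c,size,longdir [389.5 436.3] [62.3 31.3] -17.2 z 0.0609 [117 101  79]
  px [197 141] 87 c,size,longdir [454.4 328.4] [68.2 46.9] 25.0 z 0.0588 [149 110  70]
  px [315 245] 142 c,size,longdir [ 479.2 -169.6] [61.  55.4] 88.9 z 0.0611 [82 61 38]
  px [342 271] 186 c,size,longdir [ 480.2 -261. ] [54.4 53.9] 89.9 z 0.0614 [153 114  73]
```

move_arm(steps=[{"xyz": [2.3,0.4,0],"rotation": [0,0,-1.2],"jaw": 1},{"xyz": [4.7,0.8,0],"rotation": [0,0,-2.6],"jaw": 1},{"xyz": [7.1,1.2,0],"rotation": [0,0,-4],"jaw": 1},{"xyz": [9.5,1.6,0],"rotation": [0,0,-5.4],"jaw": 1},{"xyz": [11.9,2,0],"rotation": [0,0,-6.8],"jaw": 1}])

```text
t: 14.75
ee_pos: [0.5302, 0.1279, 0.176]
ee_rot: [0.414, 0.91, 0.0, 0.0]
wrist_force: [0.6, 0.7, 0.6]
grip_width: 0.0855
```

```bash
python3 mv.py .566 .349 .13 50
```

```text
t 14.75 jawnow 41.1 xyz [5.73, 6.88, 1.85] rot [0.01, 0.01, -1.49] rows 4 q7 0.53 F [0.58 0.73 0.64] w 0.0855
```

move_arm(steps=[{"xyz": [1.5,1.8,0.3],"rotation": [0,0,-0.8],"jaw": 1},{"xyz": [3,3.6,0.6],"rotation": [0,0,-1.5],"jaw": 1},{"xyz": [4.5,5.4,1],"rotation": [0,0,-1.5],"jaw": 1},{"xyz": [5.7,6.9,1.8],"rotation": [0,0,-1.5],"jaw": 1},{"xyz": [5.7,6.9,1.8],"rotation": [0,0,-1.5],"jaw": 1}])

```text
t: 15.38
ee_pos: [0.5647, 0.3517, 0.1273]
ee_rot: [0.34, 0.94, -0.001, -0.002]
wrist_force: [-0.1, 0.0, 1.1]
grip_width: 0.0853
```

```bash
python3 mv.py .566 .349 .028 50
```

```text
t 15.38 jawnow 50.2 xyz [-0.12, -0.04, 3.97] rot [-0.03, -0.02, 0.03] rows 2 q7 0.4 F [-0.12  0.04  1.13] w 0.0853
```

move_arm(steps=[{"xyz": [-0.07,0,2],"rotation": [0,0,0],"jaw": 1},{"xyz": [-0.07,0,3.95],"rotation": [0,0,0],"jaw": 1},{"xyz": [-0.07,0,3.95],"rotation": [0,0,0],"jaw": 1},{"xyz": [-0.07,0,3.95],"rotation": [0,0,0],"jaw": 0.4},{"xyz": [-0.07,0,3.95],"rotation": [0,0,0],"jaw": 0}])

```text
t: 16.0
ee_pos: [0.571, 0.3465, 0.0352]
ee_rot: [0.344, 0.939, 0.002, 0.002]
wrist_force: [-0.5, -0.2, 2.1]
grip_width: 0.0574
```

move_arm(steps=[{"xyz": [0,0,0],"rotation": [0,0,0],"jaw": 0},{"xyz": [0,0,0],"rotation": [0,0,0],"jaw": 0},{"xyz": [0,0,0],"rotation": [0,0,0],"jaw": 0}])

```text
t: 16.38
ee_pos: [0.571, 0.3465, 0.0352]
ee_rot: [0.344, 0.939, 0.002, 0.002]
wrist_force: [-0.3, -1.8, 6.1]
grip_width: 0.0579
```

move_arm(steps=[{"xyz": [0,0,-1],"rotation": [0,0,0],"jaw": 0},{"xyz": [0,0,-3],"rotation": [0,0,0],"jaw": 0},{"xyz": [0,0,-5],"rotation": [0,0,0],"jaw": 0},{"xyz": [0,0,-5],"rotation": [0,0,0],"jaw": 0},{"xyz": [0,0,-5],"rotation": [0,0,0],"jaw": 0}])

```text
t: 17.0
ee_pos: [0.5685, 0.3455, 0.1564]
ee_rot: [0.344, 0.939, 0.0, -0.0]
wrist_force: [0.3, -0.6, -4.7]
grip_width: 0.0575
```

```bash
python3 weigh.py wr; python3 mv.py .479 -.086 .15 0;python3 mv.py .6225 -.10 .15 50
```

```text
F [-0.12 -0.23 -3.63] std [0.52 0.55 0.45] mass g ~ 370 w 0.05751348299791717 z [0.56874852 0.34558926 0.15599113]
t 17.5 jawnow 49.8 xyz [-8.4, -15.5, 0.25] rot [-0.01, 0.0, 8.3] rows 8 q7 0.4 F [-0.5   0.68 -3.12] w 0.0575
t 17.5 jawnow 49.8 xyz [-13.15, -12.23, 0.25] rot [-0.01, -0.0, -0.03] rows 8 q7 0.4 F [-0.5   0.68 -3.12] w 0.0575
```

View pics/wr.png

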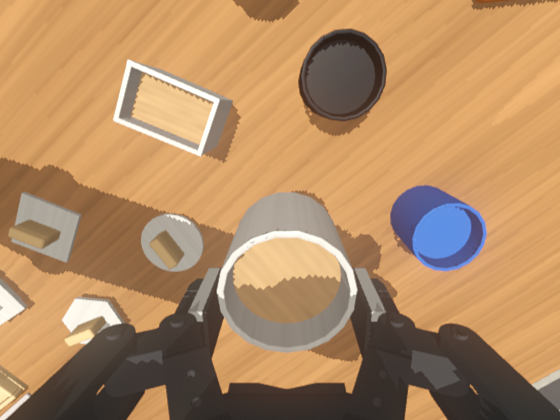

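Round tin reads about 370 g, so it is full and goes to the tray at slot y=-0.083.

move_arm(steps=[{"xyz": [-1.1,-2,0],"rotation": [0,0,1.4],"jaw": 0},{"xyz": [-2.2,-4,0],"rotation": [0,0,2.8],"jaw": 0},{"xyz": [-3.3,-6.1,0],"rotation": [0,0,4.2],"jaw": 0},{"xyz": [-4.4,-8.2,0],"rotation": [0,0,5.6],"jaw": 0},{"xyz": [-5.5,-10.3,0],"rotation": [0,0,7],"jaw": 0}])

```text
t: 18.12
ee_pos: [0.5072, 0.0584, 0.1567]
ee_rot: [0.659, 0.752, 0.0, 0.0]
wrist_force: [0.2, -0.4, -2.2]
grip_width: 0.0577
```

```bash
python3 mv.py .479 -.083 .15 0
```

```text
t 18.12 jawnow 7.5 xyz [-5.46, -1.86, 0.26] rot [0.01, -0.01, 1.25] rows 3 q7 0.07 F [ 0.25 -0.38 -2.17] w 0.0577
```

move_arm(steps=[{"xyz": [-2,-0.7,0.2],"rotation": [0,0,0.8],"jaw": 0},{"xyz": [-4,-1.4,0.2],"rotation": [0,0,1.25],"jaw": 0},{"xyz": [-5.4,-1.8,0.2],"rotation": [0,0,1.25],"jaw": 0},{"xyz": [-5.4,-1.8,0.2],"rotation": [0,0,1.25],"jaw": 0},{"xyz": [-5.4,-1.8,0.2],"rotation": [0,0,1.25],"jaw": 0}])

```text
t: 18.75
ee_pos: [0.4816, -0.0791, 0.1515]
ee_rot: [0.705, 0.709, 0.0, -0.0]
wrist_force: [-0.0, 0.4, -3.9]
grip_width: 0.058
```

```bash
python3 mv.py .479 -.083 .0395 0
```

```text
t 18.75 jawnow 0.3 xyz [-0.16, -0.11, 4.48] rot [0.0, -0.01, 0.05] rows 2 q7 0.22 F [-0.    0.4  -3.87] w 0.058
```

move_arm(steps=[{"xyz": [-0.16,-0.1,1.5],"rotation": [0,0,0],"jaw": 0},{"xyz": [-0.16,-0.1,3],"rotation": [0,0,0],"jaw": 0},{"xyz": [-0.16,-0.1,4],"rotation": [0,0,0],"jaw": 0},{"xyz": [-0.16,-0.1,4.45],"rotation": [0,0,0],"jaw": 0},{"xyz": [-0.16,-0.1,4.48],"rotation": [0,0,0],"jaw": 0}])

```text
t: 19.38
ee_pos: [0.4793, -0.0829, 0.0395]
ee_rot: [0.705, 0.71, -0.0, -0.0]
wrist_force: [0.2, -0.9, -3.4]
grip_width: 0.0576
```

move_arm(steps=[{"xyz": [0,0,0],"rotation": [0,0,0],"jaw": 0}])

```text
t: 19.5
ee_pos: [0.4797, -0.083, 0.0398]
ee_rot: [0.705, 0.709, 0.0, 0.0]
wrist_force: [-0.1, 0.3, -3.1]
grip_width: 0.0577
```

move_arm(steps=[{"xyz": [0,0,0.06],"rotation": [0,0,0],"jaw": 0},{"xyz": [0,0,0.06],"rotation": [0,0,0],"jaw": 0.85},{"xyz": [0,0,0.06],"rotation": [0,0,0],"jaw": 0.85},{"xyz": [0,0,0.06],"rotation": [0,0,0],"jaw": 0.9},{"xyz": [0,0,-0.5],"rotation": [0,0,0],"jaw": 0.9}])

```text
t: 20.12
ee_pos: [0.4782, -0.0837, 0.0517]
ee_rot: [0.705, 0.709, -0.001, -0.001]
wrist_force: [0.7, -0.4, 0.5]
grip_width: 0.0771
```

move_arm(steps=[{"xyz": [0,0,-1.5],"rotation": [0,0,0],"jaw": 1},{"xyz": [0,0,-4],"rotation": [0,0,0],"jaw": 1},{"xyz": [0,0,-5],"rotation": [0,0,0],"jaw": 1}])

```text
t: 20.5
ee_pos: [0.4804, -0.0845, 0.1812]
ee_rot: [0.706, 0.709, 0.002, 0.002]
wrist_force: [0.3, -0.1, -1.2]
grip_width: 0.0857
```

```bash
python3 mv.py .455 .329 .17 117; python3 meas.py side 4 |grep -A8 TINS
```

```text
t 20.5 jawnow 0.2 xyz [16.55, -0.95, 0.45] rot [0.04, -0.03, 10.54] rows 7 q7 0.21 F [ 0.29 -0.13 -1.21] w 0.0857
side TINS rim
  px [238  99] 51 c,size,longdir [662.4 426.4] [64.1 55.9] 77.6 z 0.0585 [ 28  68 135]
  px [196 113] 39 c,size,longdir [518.3 440.1] [53.9 48.9] -31.3 z 0.0585 [5 5 4]
  px [158 132] 47 c,size,longdir [388.8 435.2] [61.6 29. ] -17.0 z 0.0601 [115  98  81]
  px [197 142] 79 c,size,longdir [453.9 328.8] [69.8 45.3] 26.9 z 0.0587 [150 111  69]
  px [292 222] 118 c,size,longdir [479.7 -76.8] [61.9 54.1] 53.0 z 0.061 [79 57 34]
  px [315 245] 139 c,size,longdir [ 478.8 -168.7] [61.7 55.1] 31.8 z 0.0609 [151 113  70]
  px [341 270] 179 c,size,longdir [ 480.  -260.4] [55.4 54.7] -0.4 z 0.0614 [149 111  70]
side FLANGE
```

move_arm(steps=[{"xyz": [2.2,-0.1,0],"rotation": [0,0,1.4],"jaw": 1},{"xyz": [4.5,-0.2,0],"rotation": [0,0,2.9],"jaw": 1},{"xyz": [6.8,-0.4,0],"rotation": [0,0,4.4],"jaw": 1},{"xyz": [9.1,-0.5,0],"rotation": [0,0,6],"jaw": 1},{"xyz": [11.4,-0.6,0],"rotation": [0,0,7.6],"jaw": 1}])

```text
t: 21.18
ee_pos: [0.4626, 0.2006, 0.1779]
ee_rot: [0.925, 0.38, 0.001, -0.0]
wrist_force: [1.6, -1.1, 0.0]
grip_width: 0.0854
```

```bash
python3 mv.py .455 .329 .13 117
```

```text
t 21.18 jawnow -45.4 xyz [3.39, -3.87, 1.92] rot [0.0, -0.01, 2.94] rows 3 q7 -1.17 F [ 1.58 -1.14  0.02] w 0.0854
```

move_arm(steps=[{"xyz": [1.4,-1.6,0.3],"rotation": [0,0,1.5],"jaw": 1},{"xyz": [2.8,-3.2,0.6],"rotation": [0,0,2.9],"jaw": 1},{"xyz": [3.4,-3.9,1.4],"rotation": [0,0,2.94],"jaw": 1},{"xyz": [3.4,-3.9,1.9],"rotation": [0,0,2.94],"jaw": 1},{"xyz": [3.4,-3.9,1.9],"rotation": [0,0,2.94],"jaw": 1}])

```text
t: 21.8
ee_pos: [0.4538, 0.3265, 0.1288]
ee_rot: [0.972, 0.236, -0.001, 0.001]
wrist_force: [0.4, -0.5, 0.5]
grip_width: 0.0852
```

```bash
python3 mv.py .455 .329 .027 117
```

```text
t 21.8 jawnow -62.7 xyz [0.1, -0.07, 4.07] rot [0.01, 0.02, 0.05] rows 2 q7 -1.62 F [ 0.38 -0.55  0.48] w 0.0852
```

move_arm(steps=[{"xyz": [0.08,0,2],"rotation": [0,0,0],"jaw": 1},{"xyz": [0.08,0,4.05],"rotation": [0,0,0],"jaw": 1},{"xyz": [0.08,0,4.05],"rotation": [0,0,0],"jaw": 1},{"xyz": [0.08,0,4.05],"rotation": [0,0,0],"jaw": 0.4},{"xyz": [0.08,0,4.05],"rotation": [0,0,0],"jaw": 0}])

```text
t: 22.42
ee_pos: [0.4573, 0.33, 0.0309]
ee_rot: [0.972, 0.236, 0.002, -0.001]
wrist_force: [-0.1, 0.5, 0.2]
grip_width: 0.0521
```

move_arm(steps=[{"xyz": [0,0,0],"rotation": [0,0,0],"jaw": 0},{"xyz": [0,0,0],"rotation": [0,0,0],"jaw": 0},{"xyz": [0,0,0],"rotation": [0,0,0],"jaw": 0}])

```text
t: 22.8
ee_pos: [0.4569, 0.3302, 0.0305]
ee_rot: [0.972, 0.237, 0.002, -0.001]
wrist_force: [-1.1, -0.4, 7.7]
grip_width: 0.0415
```

move_arm(steps=[{"xyz": [0,0,-1],"rotation": [0,0,0],"jaw": 0},{"xyz": [0,0,-3],"rotation": [0,0,0],"jaw": 0},{"xyz": [0,0,-5],"rotation": [0,0,0],"jaw": 0},{"xyz": [0,0,-5],"rotation": [0,0,0],"jaw": 0},{"xyz": [0,0,-5],"rotation": [0,0,0],"jaw": 0}])

```text
t: 23.42
ee_pos: [0.4554, 0.3293, 0.1534]
ee_rot: [0.972, 0.237, 0.0, -0.0]
wrist_force: [-0.5, -0.4, -1.6]
grip_width: 0.041
```

```bash
python3 weigh.py wo; python3 mv.py .6225 -.12 .17 0
```

```text
F [-0.1   0.09 -0.99] std [0.5  0.54 0.32] mass g ~ 101 w 0.041896321338928004 z [0.45549361 0.32912853 0.15280297]
t 23.93 jawnow -62.6 xyz [-2.33, 19.03, -0.68] rot [-0.0, 0.01, -10.44] rows 8 q7 -1.63 F [-0.39  0.4  -0.73] w 0.0419
```

View pics/wo.png

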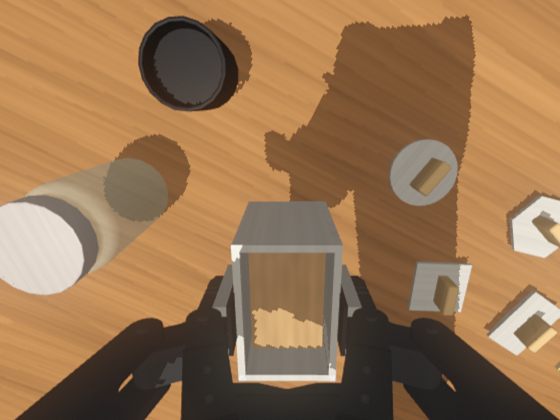

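The oblong tin reads about 101 g, so it is empty and goes to the plate.

```bash
python3 mv.py .6225 -.16 .16 0
```

```text
t 23.93 jawnow -62.6 xyz [-3.06, 20.45, -0.28] rot [-0.0, 0.01, -10.44] rows 9 q7 -1.63 F [-0.39  0.4  -0.73] w 0.0419
```

move_arm(steps=[{"xyz": [-0.3,2.1,-0.3],"rotation": [0,0,-1.2],"jaw": 0},{"xyz": [-0.7,4.4,-0.3],"rotation": [0,0,-2.6],"jaw": 0},{"xyz": [-1,6.7,-0.3],"rotation": [0,0,-4],"jaw": 0},{"xyz": [-1.3,9,-0.3],"rotation": [0,0,-5.4],"jaw": 0},{"xyz": [-1.6,11.3,-0.3],"rotation": [0,0,-6.8],"jaw": 0}])

```text
t: 24.55
ee_pos: [0.5504, 0.0583, 0.1608]
ee_rot: [0.827, 0.563, 0.0, -0.0]
wrist_force: [1.0, -0.0, -1.8]
grip_width: 0.0413
```

```bash
python3 mv.py .6225 -.16 .16 0
```

```text
t 24.55 jawnow -21.5 xyz [-7.06, 5.89, 0.03] rot [0.0, -0.0, -3.59] rows 4 q7 -0.39 F [ 0.96 -0.04 -1.76] w 0.0413
```

move_arm(steps=[{"xyz": [-1.8,1.5,0],"rotation": [0,0,-1],"jaw": 0},{"xyz": [-3.6,3,0],"rotation": [0,0,-2.2],"jaw": 0},{"xyz": [-5.4,4.5,0],"rotation": [0,0,-3.4],"jaw": 0},{"xyz": [-7,5.85,0],"rotation": [0,0,-3.59],"jaw": 0},{"xyz": [-7,5.85,0],"rotation": [0,0,-3.59],"jaw": 0}])

```text
t: 25.18
ee_pos: [0.6198, -0.1637, 0.1604]
ee_rot: [0.712, 0.702, -0.002, 0.001]
wrist_force: [1.2, 1.4, -1.1]
grip_width: 0.0415
```

```bash
python3 mv.py .6225 -.16 .035 0
```

```text
t 25.18 jawnow -0.8 xyz [0.17, 0.11, 5.01] rot [-0.01, 0.04, -0.13] rows 3 q7 0.39 F [ 1.17  1.36 -1.11] w 0.0415
```

move_arm(steps=[{"xyz": [0.1,0.1,1.5],"rotation": [0,0,-0.1],"jaw": 0},{"xyz": [0.1,0.1,3.3],"rotation": [0,0,-0.1],"jaw": 0},{"xyz": [0.1,0.1,4.5],"rotation": [0,0,-0.1],"jaw": 0},{"xyz": [0.1,0.1,5],"rotation": [0,0,-0.1],"jaw": 0},{"xyz": [0.1,0.1,5],"rotation": [0,0,-0.1],"jaw": 0}])

```text
t: 25.8
ee_pos: [0.6233, -0.1538, 0.0359]
ee_rot: [0.705, 0.709, 0.0, -0.0]
wrist_force: [-0.1, -0.1, -1.5]
grip_width: 0.0416
```

move_arm(steps=[{"xyz": [0,0,0],"rotation": [0,0,0],"jaw": 0}])

```text
t: 25.92
ee_pos: [0.6239, -0.1542, 0.0366]
ee_rot: [0.705, 0.709, 0.0, 0.001]
wrist_force: [0.9, -0.1, -1.0]
grip_width: 0.0413
```

move_arm(steps=[{"xyz": [0,0,0.08],"rotation": [0,0,0],"jaw": 0},{"xyz": [0,0,0.12],"rotation": [0,0,0],"jaw": 0},{"xyz": [0,0,0.12],"rotation": [0,0,0],"jaw": 0}])

```text
t: 26.3
ee_pos: [0.6237, -0.1543, 0.034]
ee_rot: [0.705, 0.709, 0.001, 0.0]
wrist_force: [-2.2, 1.3, 7.6]
grip_width: 0.0419
```

move_arm(steps=[{"xyz": [0,0,0],"rotation": [0,0,0],"jaw": 0.7},{"xyz": [0,0,0],"rotation": [0,0,0],"jaw": 0.8},{"xyz": [0,0,0],"rotation": [0,0,0],"jaw": 0.85},{"xyz": [0,0,-0.5],"rotation": [0,0,0],"jaw": 0.9},{"xyz": [0,0,-2],"rotation": [0,0,0],"jaw": 0.9}])

```text
t: 26.92
ee_pos: [0.6217, -0.154, 0.0818]
ee_rot: [0.705, 0.709, -0.001, -0.002]
wrist_force: [-0.1, 0.1, 0.0]
grip_width: 0.0768
```

move_arm(steps=[{"xyz": [0,0,-2],"rotation": [0,0,0],"jaw": 0.6},{"xyz": [0,0,-4],"rotation": [0,0,0],"jaw": 0.5}])

```text
t: 27.18
ee_pos: [0.6229, -0.1546, 0.185]
ee_rot: [0.705, 0.709, 0.0, 0.0]
wrist_force: [1.1, -0.1, -0.3]
grip_width: 0.0429
```

```bash
python3 mv.py .58 -.05 .33 90; (python3 meas.py side 5;python3 meas.py scene 5) |grep -A20 TINS
```

```text
t 27.18 jawnow 0.3 xyz [4.19, -1.69, -5.8] rot [0.0, 0.01, -14.95] rows 9 q7 0.39 F [ 1.12 -0.09 -0.32] w 0.0429
side TINS rim
  px [239  99] 55 c,size,longdir [663.6 427.5] [60.8 56.7] 89.7 z 0.0582 [ 30  74 146]
  px [197 115] 63 c,size,longdir [515.2 434.8] [58.9 56.7] -82.9 z 0.0582 [22 20 20]
  px [158 132] 51 c,size,longdir [388.1 434.8] [62.  28.2] -19.7 z 0.0602 [116  98  76]
  px [356 215] 157 c,size,longdir [ 622.7 -156.7] [68.2 47. ] 89.8 z 0.061 [85 63 42]
  px [291 222] 129 c,size,longdir [479.  -77.6] [60.  53.9] 53.1 z 0.0607 [78 57 34]
  px [315 245] 132 c,size,longdir [ 479.2 -168.5] [59.1 56.3] 88.1 z 0.0615 [152 112  73]
  px [342 270] 178 c,size,longdir [ 479.7 -260.3] [55.1 53.9] -89.1 z 0.0613 [153 116  74]
side FLANGE
  px [199 132] 37 [508.1 419.9] [55.5 23.8] -26.2 z 0.0122
  px [161 145] 53 [389.6 434.8] [61.6 32.2] -14.1 z 0.0125
  px [239 162] 156 [528.1 230.1] [54.9 52.7] -33.9 z 0.0119
  px [268 185] 191 [539.1 106.1] [57.  56.9] -13.3 z 0.0123
  px [229 190] 211 [445.1 154. ] [56.9 53.8] 25.9 z 0.0116
  px [252 212] 228 [449.1  50.2] [64.7 46.6] -6.8 z 
[... 893 characters left out ...]
406.2 437.3] [62.  27.5] 35.3 z 0.0114
  px [396 177] 43 [526.9 417.2] [51.6 22.4] 28.9 z 0.0118
  px [311 190] 152 [445.8 153. ] [52.9 51.4] 27.0 z 0.0113
  px [283 203] 187 [449.6  50.3] [66.7 42.7] -6.8 z 0.0115
  px [349 199] 174 [532.5 232.3] [57.7 56.3] 66.4 z 0.0115
  px [428 207] 51 [671.7 412.9] [55.8 23.5] 28.1 z 0.0122
  px [315 216] 176 [540.6 104. ] [59.9 55. ] 38.6 z 0.0114
  px [198 225] 40 [ 417.5 -201.1] [47.2  5.7] -89.0 z 0.0125
  px [220 242] 44 [ 497.7 -173.3] [55.1 23.7] 79.4 z 0.0118
  px [160 241] 57 [ 423.2 -313.3] [55.8 27.8] -48.8 z 0.0136
  px [188 257] 49 [ 507.5 -265.2] [55.6 18.1] 77.9 z 0.011
  px [248 280] 46 [ 643.6 -158.2] [62.8  9.9] 82.9 z 0.012
scene TAB
```

```bash
sed -i 's/comps(w,.056,.0645,25)/comps(w,.056,.069,25)/' meas.py; python3 meas.py wrist 6 | grep -A8 TINS; python3 meas.py side 5 old |grep -A7 TINS;  python3 meas.py scene 5 old |grep -A7 TINS
```

```text
wrist TINS rim
  px [ 93 101] 1623 c,size,longdir [481.1 -76.3] [57.3 57.3] 41.5 z 0.0629 [125  94  62]
  px [282 201] 1044 c,size,longdir [ 624.7 -155.6] [64.8 42. ] -89.7 z 0.0626 [130 102  72]
  px [115 213] 1336 c,size,longdir [ 482. -167.] [62.  54.2] 30.7 z 0.063 [201 161 110]
  px [128 299] 1087 c,size,longdir [ 482.4 -259.1] [53.5 52.8] 0.5 z 0.0625 [205 165 113]
wrist FLANGE
  px [151 102] 197 [501.3 -76.9] [52.3 17. ] 87.8 z 0.012
  px [282 155] 44 [ 624.4 -123.5] [40.4  0.5] 0.4 z 0.0125
  px [158 187] 209 [ 502.2 -155.4] [53.8 16.5] -60.1 z 0.0121
side TINS rim
  px [239  99] 55 c,size,longdir [663.6 427.5] [60.8 56.7] 89.7 z 0.0582 [ 30  74 146]
  px [197 115] 63 c,size,longdir [515.2 434.8] [58.9 56.7] -82.9 z 0.0582 [22 20 20]
  px [159 131] 78 c,size,longdir [388.1 434.8] [62.  28.2] -19.7 z 0.0623 [118 100  77]
  px [357 215] 176 c,size,longdir [ 622.7 -156.7] [68.2 47. ] 89.8 z 0.0612 [82 58 34]
  px [291 222] 155 c,size,longdir [478.7 -78. ] [61.  53.9] 53.0 z 0.0614 [78 57 34]
  px [315 246] 166 c,size,longdir [ 479.2 -168.5] [59.1 56.3] 88.1 z 0.0626 [153 116  73]
  px [342 270] 223 c,size,longdir [ 479.4 -260.6] [55.7 54.6] -89.1 z 0.0622 [153 116  74]
scene TINS rim
  px [380 142] 66 c,size,longdir [407.8 438.7] [62.3 31.9] 41.0 z 0.0623 [165 142 112]
  px [402 165] 32 c,size,longdir [527.5 428.9] [56.2 32.8] 53.0 z 0.0577 [35 34 37]
  px [435 192] 55 c,size,longdir [665.7 427.2] [57.3 55.3] 66.7 z 0.0579 [ 28 111 206]
  px [217 224] 151 c,size,longdir [ 481.6 -168.8] [63.1 53.9] -27.4 z 0.0622 [209 164 100]
  px [183 238] 170 c,size,longdir [ 481.6 -261.1] [55.7 52. ] 0.5 z 0.0627 [211 165 101]
  px [245 262] 187 c,size,longdir [ 623.3 -157.2] [64.7 45.5] -88.6 z 0.0619 [120  89  53]
scene FLANGE
```

View pics/wrist6.png

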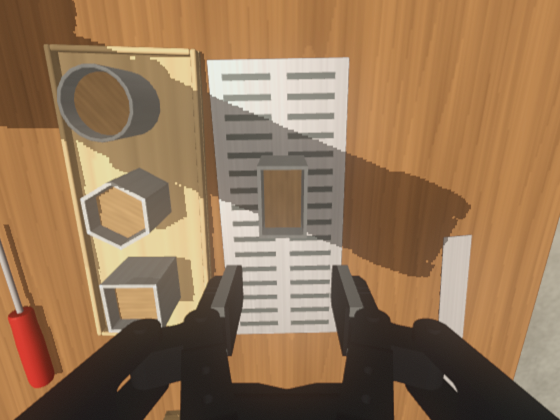

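All three full tins stand in the tray and the oblong tin is on the plate. Next come the lids, square first: centre (0.445,0.153), jaw 115.5°.

```bash
python3 mv.py .4453 .1533 .12 115.5
```

```text
t 27.32 jawnow 0.3 xyz [12.39, -7.14, 2.62] rot [0.07, -0.03, 10.8] rows 7 q7 0.39 F [-0.47 -0.39 -0.6 ] w 0.0426
```

move_arm(steps=[{"xyz": [2,-1,0],"rotation": [0,0,1.5],"jaw": 0.5},{"xyz": [4,-2.2,0],"rotation": [0,0,3],"jaw": 0.5},{"xyz": [6,-3.4,0],"rotation": [0,0,4.5],"jaw": 0.5},{"xyz": [8,-4.6,0],"rotation": [0,0,6.2],"jaw": 0.5},{"xyz": [10,-5.8,0.5],"rotation": [0,0,7.8],"jaw": 0.5}])

```text
t: 27.95
ee_pos: [0.4835, 0.0847, 0.1729]
ee_rot: [0.924, 0.384, 0.0, -0.0]
wrist_force: [0.1, 0.3, 0.4]
grip_width: 0.0429
```

```bash
python3 mv.py .4453 .1533 .1 115.5
```

```text
t 27.95 jawnow -44.9 xyz [0.86, -3.02, 2.92] rot [-0.0, -0.01, 3.27] rows 2 q7 -0.93 F [0.15 0.32 0.4 ] w 0.0429
```

move_arm(steps=[{"xyz": [0.4,-1.4,1],"rotation": [0,0,1.5],"jaw": 0.5},{"xyz": [0.8,-2.8,2],"rotation": [0,0,3],"jaw": 0.5},{"xyz": [0.86,-3.02,2.9],"rotation": [0,0,3.27],"jaw": 0.5},{"xyz": [0.86,-3.02,2.9],"rotation": [0,0,3.27],"jaw": 0.5},{"xyz": [0.86,-3.02,2.9],"rotation": [0,0,3.27],"jaw": 0.5}])

```text
t: 28.58
ee_pos: [0.4465, 0.1508, 0.101]
ee_rot: [0.975, 0.223, 0.0, 0.0]
wrist_force: [-0.2, 0.7, 0.3]
grip_width: 0.0426
```

```bash
python3 mv.py .4453 .1533 .018 115.5
```

```text
t 28.57 jawnow -64.3 xyz [-0.0, -0.11, 3.32] rot [0.0, -0.0, 0.04] rows 2 q7 -1.4 F [-0.17  0.75  0.29] w 0.0426
```

move_arm(steps=[{"xyz": [0,-0.1,1.8],"rotation": [0,0,0],"jaw": 0.5},{"xyz": [0,-0.1,3],"rotation": [0,0,0],"jaw": 0.5},{"xyz": [0,-0.1,3.25],"rotation": [0,0,0],"jaw": 0.5},{"xyz": [0,-0.1,3.25],"rotation": [0,0,0],"jaw": 0.5}])

```text
t: 29.08
ee_pos: [0.4458, 0.1534, 0.0201]
ee_rot: [0.975, 0.223, 0.0, 0.0]
wrist_force: [0.2, 0.2, 0.2]
grip_width: 0.0426
```

```bash
python3 mv.py .4453 .1533 .018 115.5
```

```text
t 29.07 jawnow -64.3 xyz [-0.02, -0.0, 0.08] rot [0.0, -0.01, 0.04] rows 1 q7 -1.32 F [0.2  0.23 0.22] w 0.0426
```

move_arm(steps=[{"xyz": [0,0,0.05],"rotation": [0,0,0],"jaw": 0.2},{"xyz": [0,0,0.05],"rotation": [0,0,0],"jaw": 0},{"xyz": [0,0,0.05],"rotation": [0,0,0],"jaw": 0},{"xyz": [0,0,0.05],"rotation": [0,0,0],"jaw": 0},{"xyz": [0,0,0.05],"rotation": [0,0,0],"jaw": 0}], squeeze=30)

```text
t: 29.7
ee_pos: [0.4457, 0.1541, 0.019]
ee_rot: [0.975, 0.223, 0.001, -0.0]
wrist_force: [-0.8, -1.5, 7.7]
grip_width: 0.0094
```

move_arm(steps=[{"xyz": [0,0,-1],"rotation": [0,0,0],"jaw": 0},{"xyz": [0,0,-3],"rotation": [0,0,0],"jaw": 0},{"xyz": [0,0,-5.5],"rotation": [0,0,0],"jaw": 0},{"xyz": [0,0,-6],"rotation": [0,0,0],"jaw": 0}])

```text
t: 30.2
ee_pos: [0.4471, 0.1544, 0.1722]
ee_rot: [0.975, 0.223, 0.003, -0.001]
wrist_force: [1.2, -0.1, -1.7]
grip_width: 0.0093
```

```bash
python3 - <<'E'
from h import *
im,d,K,T=shot("wrist","7")
w=world(d,K,T);s=status.read_state();zt=s["ee_pos"][2]
print(np.round(s["ee_pos"],4),s["grip_width"])
E
python3 mv.py .481 -.2605 .16 90
```

```text
[0.4467 0.1545 0.1717] 0.009175807511845777
t 30.25 jawnow -64.2 xyz [-5.98, 15.55, 0.41] rot [-0.03, -0.05, 4.29] rows 7 q7 -1.46 F [ 2.   -0.15  1.46] w 0.0092
```

View pics/wrist7.png

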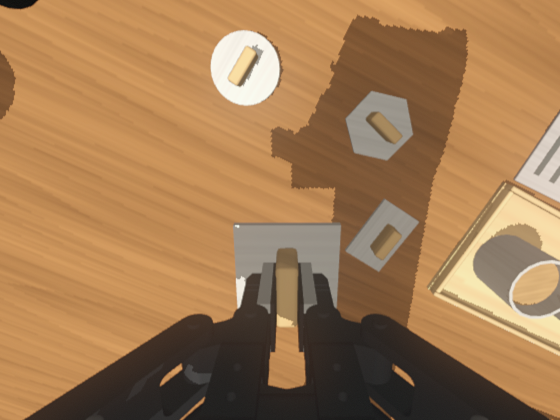

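move_arm(steps=[{"xyz": [-0.8,2.2,0],"rotation": [0,0,0.8],"jaw": 0},{"xyz": [-1.6,4.4,0],"rotation": [0,0,1.6],"jaw": 0},{"xyz": [-2.5,6.6,0],"rotation": [0,0,2.4],"jaw": 0},{"xyz": [-3.4,8.8,0],"rotation": [0,0,3.2],"jaw": 0},{"xyz": [-4.2,11,0],"rotation": [0,0,4.2],"jaw": 0}])

```text
t: 30.88
ee_pos: [0.4689, -0.141, 0.1668]
ee_rot: [1.0, 0.004, -0.001, -0.0]
wrist_force: [0.9, 1.1, -1.3]
grip_width: 0.009
```

```bash
python3 mv.py .481 -.2605 .11 90.5
```

```text
t 30.88 jawnow -89.6 xyz [0.45, 4.78, 2.27] rot [-0.01, 0.01, -0.01] rows 3 q7 -1.18 F [ 0.92  1.13 -1.26] w 0.009
```

move_arm(steps=[{"xyz": [0.2,2,0],"rotation": [0,0,0],"jaw": 0},{"xyz": [0.4,4,0.5],"rotation": [0,0,0],"jaw": 0},{"xyz": [0.45,4.78,1.5],"rotation": [0,0,0],"jaw": 0},{"xyz": [0.45,4.78,2.2],"rotation": [0,0,0],"jaw": 0},{"xyz": [0.45,4.78,2.2],"rotation": [0,0,0],"jaw": 0}])

```text
t: 31.5
ee_pos: [0.481, -0.2573, 0.1107]
ee_rot: [1.0, 0.005, -0.002, -0.001]
wrist_force: [-0.3, 0.1, -0.0]
grip_width: 0.009
```

```bash
python3 mv.py .481 -.2605 .077 90.5
```

```text
t 31.5 jawnow -89.4 xyz [0.0, 0.13, 1.35] rot [-0.02, 0.04, 0.02] rows 1 q7 -0.82 F [-0.27  0.14 -0.05] w 0.009
```

move_arm(steps=[{"xyz": [0,0.1,0],"rotation": [0,0,0],"jaw": 0},{"xyz": [0,0.1,0.4],"rotation": [0,0,0],"jaw": 0},{"xyz": [0,0.1,0.4],"rotation": [0,0,0],"jaw": 0}])

```text
t: 31.88
ee_pos: [0.4822, -0.2607, 0.1025]
ee_rot: [1.0, 0.005, -0.0, -0.0]
wrist_force: [0.2, 0.4, -0.3]
grip_width: 0.0093
```

```bash
python3 mv.py .481 -.2605 .077 90.5
```

```text
t 31.88 jawnow -89.4 xyz [-0.05, -0.01, 1.02] rot [-0.01, 0.0, 0.02] rows 1 q7 -0.8 F [ 0.2   0.39 -0.3 ] w 0.0093
```

move_arm(steps=[{"xyz": [-0.05,0,0.4],"rotation": [0,0,0],"jaw": 0},{"xyz": [-0.05,0,0.8],"rotation": [0,0,0],"jaw": 0},{"xyz": [-0.05,0,1.02],"rotation": [0,0,0],"jaw": 0},{"xyz": [-0.05,0,1.08],"rotation": [0,0,0],"jaw": 0},{"xyz": [-0.05,0,1.08],"rotation": [0,0,0],"jaw": 0}])

```text
t: 32.5
ee_pos: [0.481, -0.2616, 0.0759]
ee_rot: [1.0, 0.005, -0.0, 0.0]
wrist_force: [0.0, -0.3, 0.0]
grip_width: 0.0092
```

Plug is in without resistance. Release and retreat.

move_arm(steps=[{"xyz": [0,0,0.04],"rotation": [0,0,0],"jaw": 0},{"xyz": [0,0,0.04],"rotation": [0,0,0],"jaw": 0.35},{"xyz": [0,0,0.04],"rotation": [0,0,0],"jaw": 0.4},{"xyz": [0,0,0],"rotation": [0,0,0],"jaw": 0.4},{"xyz": [0,0,-0.4],"rotation": [0,0,0],"jaw": 0.4}])

```text
t: 33.12
ee_pos: [0.4806, -0.2613, 0.0859]
ee_rot: [1.0, 0.005, -0.001, -0.0]
wrist_force: [-0.5, 0.5, 0.2]
grip_width: 0.0341
```

move_arm(steps=[{"xyz": [0,0,-1.5],"rotation": [0,0,0],"jaw": 0.5},{"xyz": [0,0,-3.5],"rotation": [0,0,0],"jaw": 0.5},{"xyz": [0,0,-3.5],"rotation": [0,0,0],"jaw": 0.5}])

```text
t: 33.5
ee_pos: [0.4829, -0.2632, 0.1779]
ee_rot: [1.0, 0.005, 0.003, 0.001]
wrist_force: [-0.5, 0.1, -0.0]
grip_width: 0.0423
```

```bash
python3 - <<'E'
from meas import *
for n in["side","scene"]:
    im,d,K,T=shot(n,"8"); w=world(d,K,T)
    for lo,hi in[(.066,.0725),(.084,.097)]:
        for c,p in comps(w,lo,hi,12):
            if p[:,1].mean()<0: print(n,lo,c.astype(int),len(p),*rect(p),"z",round(np.median(p[:,2]),4))
    print([l for l in []])
E
for n in side scene; do python3 meas.py $n 8 old | grep -A6 TAB; done
python3 mv.py .540 .106 .16 -17.5
```

```text
side 0.066 [343 271] 307 [ 480.2 -263.5] [54.2 54.1] 0.6 z 0.0684
side 0.084 [343 264] 68 [ 480.5 -263.5] [32.8 11.4] 2.2 z 0.0907
[]
scene 0.066 [182 237] 279 [ 482.  -262.6] [54.4 53.5] 0.5 z 0.0683
scene 0.084 [180 231] 45 [ 482.4 -263.6] [31.2  9.8] -1.0 z 0.0911
[]
side TAB
  px [239 155] 36 [529.9 233. ] [32.7 15.2] -8.0 z 0.0346
  px [268 179] 33 [539.1 105.1] [32.3 10.9] 73.5 z 0.0353
  px [252 205] 40 [449.2  50.7] [28.8 14.1] -4.1 z 0.0351
  px [349 225] 20 [ 602.  -154.9] [24.8  4.6] 86.0 z 0.0369
scene TAB
  px [351 192] 31 [530.7 231. ] [30.9  9.7] -1.3 z 0.0338
  px [283 196] 28 [450.6  49.7] [29.1  8.3] -5.9 z 0.035
  px [316 209] 35 [539.8 105. ] [27.8 14. ] 82.0 z 0.0345
t 33.6 jawnow -89.4 xyz [2.49, -14.67, 0.57] rot [0.01, -0.01, -11.99] rows 7 q7 -0.86 F [-1.11  0.18 -1.08] w 0.0425
```

Square lid is home: flange top is at z≈0.069 and level. Next is the hex lid.

move_arm(steps=[{"xyz": [0.4,-2,0],"rotation": [0,0,-1.7],"jaw": 0.5},{"xyz": [0.8,-4.2,0],"rotation": [0,0,-3.4],"jaw": 0.5},{"xyz": [1.2,-6.4,0],"rotation": [0,0,-5.1],"jaw": 0.5},{"xyz": [1.6,-8.6,0],"rotation": [0,0,-6.8],"jaw": 0.5},{"xyz": [2,-10.8,0],"rotation": [0,0,-8.5],"jaw": 0.5}])

```text
t: 34.22
ee_pos: [0.5276, 0.011, 0.1723]
ee_rot: [0.899, 0.438, -0.001, -0.0]
wrist_force: [1.2, 0.3, 0.2]
grip_width: 0.0427
```

```bash
python3 mv.py .54 .106 .1 -17.5
```

```text
t 34.23 jawnow -38.1 xyz [3.3, -1.95, 2.89] rot [-0.02, 0.01, -3.43] rows 2 q7 -0.6 F [1.2  0.31 0.2 ] w 0.0427
```

move_arm(steps=[{"xyz": [1.6,-0.9,0.5],"rotation": [0,0,-1.7],"jaw": 0.5},{"xyz": [3,-1.8,1.5],"rotation": [0,0,-3.4],"jaw": 0.5},{"xyz": [3.3,-1.9,2.8],"rotation": [0,0,-3.4],"jaw": 0.5},{"xyz": [3.3,-1.9,2.8],"rotation": [0,0,-3.4],"jaw": 0.5},{"xyz": [3.3,-1.9,2.8],"rotation": [0,0,-3.4],"jaw": 0.5}])

```text
t: 34.85
ee_pos: [0.5426, 0.1019, 0.1039]
ee_rot: [0.81, 0.587, -0.0, 0.0]
wrist_force: [1.0, -0.6, 0.6]
grip_width: 0.0426
```

```bash
python3 mv.py .54 .106 .018 -17.5
```

```text
t 34.85 jawnow -18.1 xyz [0.13, -0.15, 3.44] rot [0.0, 0.01, -0.11] rows 2 q7 -0.38 F [ 1.   -0.63  0.56] w 0.0426
```

move_arm(steps=[{"xyz": [0.13,-0.13,1.8],"rotation": [0,0,-0.1],"jaw": 0.5},{"xyz": [0.13,-0.13,3],"rotation": [0,0,-0.1],"jaw": 0.5},{"xyz": [0.13,-0.13,3.4],"rotation": [0,0,-0.1],"jaw": 0.5},{"xyz": [0.13,-0.13,3.4],"rotation": [0,0,-0.1],"jaw": 0.5}])

```text
t: 35.35
ee_pos: [0.5409, 0.1066, 0.0193]
ee_rot: [0.806, 0.591, 0.0, 0.0]
wrist_force: [-0.0, -0.1, 0.4]
grip_width: 0.0427
```

```bash
python3 mv.py .54 .106 .018 -17.5
```

```text
t 35.35 jawnow -17.5 xyz [-0.03, -0.03, 0.05] rot [0.01, -0.0, -0.0] rows 1 q7 -0.32 F [-0.01 -0.09  0.36] w 0.0427
```

move_arm(steps=[{"xyz": [0,-0.03,0.03],"rotation": [0,0,0],"jaw": 0.2},{"xyz": [0,-0.03,0.03],"rotation": [0,0,0],"jaw": 0},{"xyz": [0,-0.03,0.03],"rotation": [0,0,0],"jaw": 0},{"xyz": [0,-0.03,0.03],"rotation": [0,0,0],"jaw": 0},{"xyz": [0,-0.03,0.03],"rotation": [0,0,0],"jaw": 0}])

```text
t: 35.98
ee_pos: [0.5406, 0.1077, 0.019]
ee_rot: [0.806, 0.592, 0.001, 0.0]
wrist_force: [-1.0, -0.4, 6.9]
grip_width: 0.0093
```

move_arm(steps=[{"xyz": [0,0,-1],"rotation": [0,0,0],"jaw": 0},{"xyz": [0,0,-3],"rotation": [0,0,0],"jaw": 0},{"xyz": [0,0,-5.5],"rotation": [0,0,0],"jaw": 0},{"xyz": [0,0,-6],"rotation": [0,0,0],"jaw": 0}])

```text
t: 36.48
ee_pos: [0.5421, 0.1077, 0.1725]
ee_rot: [0.806, 0.592, 0.004, 0.001]
wrist_force: [-0.3, 0.5, -0.9]
grip_width: 0.0092
```

```bash
python3 mv.py .481 -.1683 .16 -30; python3 - <<'E'
from h import *
shot("wrist","9")
E
```

```text
t 36.48 jawnow -17.5 xyz [-11.27, 0.98, 0.45] rot [0.05, -0.05, 2.09] rows 5 q7 -0.41 F [-0.34  0.5  -0.9 ] w 0.0092
```

View pics/wrist9.png

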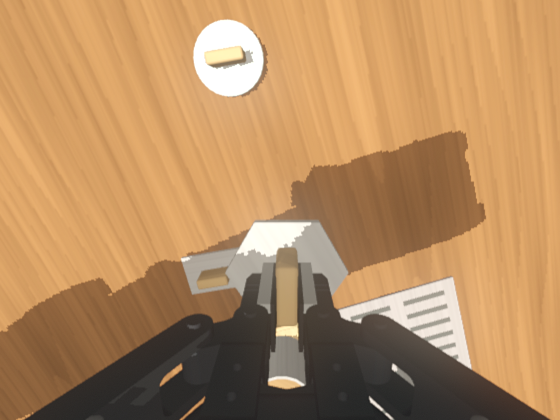

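move_arm(steps=[{"xyz": [-2.2,0.2,0],"rotation": [0,0,0.5],"jaw": 0},{"xyz": [-4.5,0.4,0],"rotation": [0,0,1],"jaw": 0},{"xyz": [-6.8,0.6,0],"rotation": [0,0,1.5],"jaw": 0},{"xyz": [-9,0.8,0],"rotation": [0,0,2.09],"jaw": 0},{"xyz": [-11,0.98,0.2],"rotation": [0,0,2.09],"jaw": 0}])

```text
t: 37.15
ee_pos: [0.4794, -0.1638, 0.1616]
ee_rot: [0.866, 0.5, -0.0, -0.0]
wrist_force: [1.7, 0.6, -0.1]
grip_width: 0.0092
```

```bash
python3 mv.py .4818 -.167 .105 -30
```

```text
t 37.15 jawnow -30.1 xyz [-0.06, 0.15, 2.27] rot [-0.01, 0.0, -0.01] rows 1 q7 -0.1 F [ 1.68  0.62 -0.08] w 0.0092
```

move_arm(steps=[{"xyz": [-0.06,0.15,0.8],"rotation": [0,0,0],"jaw": 0},{"xyz": [-0.06,0.15,1.8],"rotation": [0,0,0],"jaw": 0},{"xyz": [-0.06,0.15,2.2],"rotation": [0,0,0],"jaw": 0},{"xyz": [-0.06,0.15,2.2],"rotation": [0,0,0],"jaw": 0}])

```text
t: 37.65
ee_pos: [0.4823, -0.1651, 0.1067]
ee_rot: [0.866, 0.5, -0.001, -0.001]
wrist_force: [0.4, -0.3, 0.8]
grip_width: 0.0092
```

```bash
python3 mv.py .4818 -.167 .0765 -30
```

```text
t 37.65 jawnow -30.0 xyz [-0.08, 0.02, 1.21] rot [-0.02, 0.01, 0.01] rows 1 q7 -0.05 F [ 0.43 -0.29  0.81] w 0.0092
```

move_arm(steps=[{"xyz": [-0.06,0,0.3],"rotation": [0,0,0],"jaw": 0},{"xyz": [-0.06,0,0.6],"rotation": [0,0,0],"jaw": 0},{"xyz": [-0.06,0,0.9],"rotation": [0,0,0],"jaw": 0},{"xyz": [-0.06,0,1.2],"rotation": [0,0,0],"jaw": 0},{"xyz": [-0.06,0,1.22],"rotation": [0,0,0],"jaw": 0}])

```text
t: 38.28
ee_pos: [0.4819, -0.1666, 0.0765]
ee_rot: [0.866, 0.5, -0.001, -0.0]
wrist_force: [0.3, 0.0, -0.6]
grip_width: 0.0091
```

move_arm(steps=[{"xyz": [0,0,0.03],"rotation": [0,0,0],"jaw": 0}])

```text
t: 38.4
ee_pos: [0.4825, -0.1668, 0.0765]
ee_rot: [0.866, 0.5, -0.0, 0.0]
wrist_force: [-0.4, 0.0, -1.2]
grip_width: 0.009
```

move_arm(steps=[{"xyz": [0,0,0.04],"rotation": [0,0,0],"jaw": 0},{"xyz": [0,0,0.04],"rotation": [0,0,0],"jaw": 0.35},{"xyz": [0,0,0.04],"rotation": [0,0,0],"jaw": 0.4},{"xyz": [0,0,0],"rotation": [0,0,0],"jaw": 0.4},{"xyz": [0,0,-0.4],"rotation": [0,0,0],"jaw": 0.4}])

```text
t: 39.02
ee_pos: [0.4819, -0.1666, 0.0864]
ee_rot: [0.866, 0.5, -0.001, -0.0]
wrist_force: [-0.1, 0.3, 0.9]
grip_width: 0.0339
```

move_arm(steps=[{"xyz": [0,0,-1.5],"rotation": [0,0,0],"jaw": 0.5},{"xyz": [0,0,-3.5],"rotation": [0,0,0],"jaw": 0.5},{"xyz": [0,0,-3.5],"rotation": [0,0,0],"jaw": 0.5}])

```text
t: 39.4
ee_pos: [0.4847, -0.1678, 0.1783]
ee_rot: [0.866, 0.5, 0.003, 0.002]
wrist_force: [-0.2, 0.1, -0.7]
grip_width: 0.0427
```

```bash
cat > chk.py <<'E'
from meas import *
import sys
for n in["side","scene"]:
    im,d,K,T=shot(n,sys.argv[1]); w=world(d,K,T)
    for lo,hi in[(.056,.0725),(.084,.097)]:
        for c,p in comps(w,lo,hi,12):
            if p[:,1].mean()<0: print(n,lo,c.astype(int),len(p),*rect(p),"z",round(np.median(p[:,2]),4))
E
python3 chk.py 10
for n in side scene; do python3 meas.py $n 10 old | grep -A6 TAB; done
python3 mv.py .5315 .232 .16 81.5
```

```text
side 0.056 [357 216] 175 [ 623.  -157.3] [66.7 48.7] -89.2 z 0.0617
side 0.056 [292 222] 148 [478.  -76.9] [58.2 56.3] 81.1 z 0.0617
side 0.056 [316 245] 379 [ 480.6 -168.2] [65.1 54.4] 29.9 z 0.0673
side 0.056 [342 271] 415 [ 480.7 -261.6] [57.9 54.6] 89.0 z 0.0677
side 0.084 [316 237] 55 [ 481.5 -167.5] [30.  10.2] 59.9 z 0.0911
side 0.084 [344 264] 71 [ 480.1 -264.2] [29.8 10.9] 0.2 z 0.0911
scene 0.056 [248 212] 126 [480.  -77.8] [57.7 56.3] -27.2 z 0.0616
scene 0.056 [217 226] 246 [ 487.  -170.8] [55.2 51.2] 66.4 z 0.0676
scene 0.056 [183 238] 361 [ 482.6 -262.1] [55.4 53.5] 89.7 z 0.0678
scene 0.056 [245 263] 183 [ 623.6 -156.9] [65.  43.7] 89.7 z 0.0617
scene 0.084 [216 218] 57 [ 482.7 -168.7] [28.4 11.8] 61.1 z 0.0908
scene 0.084 [180 231] 45 [ 481.6 -264.5] [30.3  9.4] -0.7 z 0.0914
side TAB
  px [243 100] 7 [684.5 439. ] [18.9 11.5] -59.7 z 0.0401
  px [239 155] 33 [530.8 232.3] [29.7 14.4] -16.2 z 0.0349
  px [252 205] 41 [449.5  50. ] [30.2 12.4] -10.8 z 0.0353
scene TAB
  px [351 192] 30 [533.3 231.7] [31.7  8.3] -8.0 z 0.0344
  px [283 196] 29 [450.5  49.7] [29.8  9.4] -7.6 z 0.0351
t 39.5 jawnow -30.0 xyz [14.79, -6.27, 0.59] rot [0.0, -0.02, 11.42] rows 7 q7 -0.1 F [-0.08  0.1   0.02] w 0.0427
```

Hex lid is home. Next is the round lid at (0.532,0.232).

move_arm(steps=[{"xyz": [2,-0.9,0],"rotation": [0,0,1.6],"jaw": 0.5},{"xyz": [4.1,-1.8,0],"rotation": [0,0,3.2],"jaw": 0.5},{"xyz": [6.2,-2.7,0],"rotation": [0,0,4.8],"jaw": 0.5},{"xyz": [8.3,-3.6,0],"rotation": [0,0,6.4],"jaw": 0.5},{"xyz": [10.4,-4.5,0],"rotation": [0,0,8],"jaw": 0.5}])

```text
t: 40.12
ee_pos: [0.5138, 0.113, 0.1729]
ee_rot: [0.995, 0.102, -0.001, 0.0]
wrist_force: [1.0, -0.9, -0.0]
grip_width: 0.0426
```

```bash
python3 mv.py .5317 .232 .1 81.5
```

```text
t 40.12 jawnow -78.3 xyz [1.68, -4.52, 2.91] rot [0.01, 0.02, 3.37] rows 3 q7 -1.48 F [ 0.98 -0.88 -0.01] w 0.0426
```

move_arm(steps=[{"xyz": [0.7,-2,0.5],"rotation": [0,0,1.6],"jaw": 0.5},{"xyz": [1.4,-4,1.3],"rotation": [0,0,3.2],"jaw": 0.5},{"xyz": [1.68,-4.5,2.6],"rotation": [0,0,3.37],"jaw": 0.5},{"xyz": [1.68,-4.5,2.8],"rotation": [0,0,3.37],"jaw": 0.5},{"xyz": [1.68,-4.5,2.8],"rotation": [0,0,3.37],"jaw": 0.5}])

```text
t: 40.75
ee_pos: [0.5318, 0.2285, 0.1037]
ee_rot: [0.997, -0.071, -0.0, 0.001]
wrist_force: [0.3, 0.1, 0.3]
grip_width: 0.0427
```

```bash
python3 mv.py .5317 .232 .018 81.5
```

```text
t 40.75 jawnow -98.2 xyz [-0.02, -0.14, 3.43] rot [0.02, 0.01, 0.05] rows 2 q7 -1.92 F [0.33 0.06 0.31] w 0.0427
```

move_arm(steps=[{"xyz": [0,-0.12,1.8],"rotation": [0,0,0],"jaw": 0.5},{"xyz": [0,-0.12,3],"rotation": [0,0,0],"jaw": 0.5},{"xyz": [0,-0.12,3.4],"rotation": [0,0,0],"jaw": 0.5},{"xyz": [0,-0.12,3.4],"rotation": [0,0,0],"jaw": 0.5}])

```text
t: 41.25
ee_pos: [0.533, 0.2326, 0.0199]
ee_rot: [0.997, -0.071, 0.0, -0.0]
wrist_force: [0.9, -0.6, 0.4]
grip_width: 0.0427
```

```bash
python3 mv.py .5317 .232 .018 81.5
```

```text
t 41.25 jawnow -98.2 xyz [-0.05, 0.03, 0.08] rot [-0.0, -0.01, 0.06] rows 1 q7 -1.87 F [ 0.86 -0.58  0.42] w 0.0427
```

move_arm(steps=[{"xyz": [-0.04,0.03,0.05],"rotation": [0,0,0],"jaw": 0.2},{"xyz": [-0.04,0.03,0.05],"rotation": [0,0,0],"jaw": 0},{"xyz": [-0.04,0.03,0.05],"rotation": [0,0,0],"jaw": 0},{"xyz": [-0.04,0.03,0.05],"rotation": [0,0,0],"jaw": 0},{"xyz": [-0.04,0.03,0.05],"rotation": [0,0,0],"jaw": 0}])

```text
t: 41.88
ee_pos: [0.532, 0.2331, 0.0189]
ee_rot: [0.998, -0.071, 0.001, -0.001]
wrist_force: [-1.2, -0.2, 6.9]
grip_width: 0.0091
```

move_arm(steps=[{"xyz": [0,0,-1],"rotation": [0,0,0],"jaw": 0},{"xyz": [0,0,-3],"rotation": [0,0,0],"jaw": 0},{"xyz": [0,0,-5.5],"rotation": [0,0,0],"jaw": 0},{"xyz": [0,0,-6],"rotation": [0,0,0],"jaw": 0}])

```text
t: 42.38
ee_pos: [0.5336, 0.2333, 0.1726]
ee_rot: [0.997, -0.071, 0.003, -0.002]
wrist_force: [-0.3, 0.7, -1.1]
grip_width: 0.0091
```

```bash
python3 mv.py .4803 -.077 .16 90; python3 - <<'E'
from h import *
shot("wrist","11")
E
```

```text
t 42.38 jawnow -98.1 xyz [-0.36, 12.59, 0.44] rot [-0.04, -0.06, -1.35] rows 6 q7 -1.96 F [-0.27  0.68 -1.14] w 0.0091
```

View pics/wrist11.png

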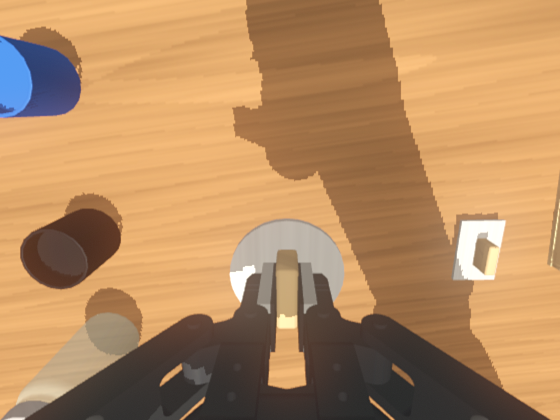

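Round lid is held centred and level. Moving it to the round tin at (0.480,-0.077).

move_arm(steps=[{"xyz": [0,2.2,0],"rotation": [0,0,-0.5],"jaw": 0},{"xyz": [-0.1,4.5,0],"rotation": [0,0,-1],"jaw": 0},{"xyz": [-0.2,6.8,0],"rotation": [0,0,-1.35],"jaw": 0},{"xyz": [-0.25,9.1,0],"rotation": [0,0,-1.35],"jaw": 0},{"xyz": [-0.3,11.2,0.2],"rotation": [0,0,-1.35],"jaw": 0}])

```text
t: 43.05
ee_pos: [0.4832, -0.045, 0.1617]
ee_rot: [1.0, 0.0, -0.001, -0.0]
wrist_force: [0.4, 0.6, -0.8]
grip_width: 0.0093
```

```bash
python3 mv.py .4803 -.077 .105 90
```

```text
t 43.05 jawnow -90.0 xyz [-0.11, 1.28, 2.27] rot [-0.0, 0.01, 0.0] rows 2 q7 -1.4 F [ 0.43  0.59 -0.76] w 0.0093
```

move_arm(steps=[{"xyz": [-0.1,1.25,0.3],"rotation": [0,0,0],"jaw": 0},{"xyz": [-0.1,1.25,1.5],"rotation": [0,0,0],"jaw": 0},{"xyz": [-0.1,1.25,2.2],"rotation": [0,0,0],"jaw": 0},{"xyz": [-0.1,1.25,2.2],"rotation": [0,0,0],"jaw": 0}])

```text
t: 43.55
ee_pos: [0.4806, -0.0739, 0.106]
ee_rot: [1.0, 0.0, -0.002, 0.0]
wrist_force: [0.2, -0.2, -0.4]
grip_width: 0.0092
```

```bash
python3 mv.py .4803 -.077 .0765 90
```

```text
t 43.55 jawnow -89.9 xyz [-0.01, 0.12, 1.18] rot [0.01, 0.04, 0.01] rows 1 q7 -1.27 F [ 0.2  -0.23 -0.42] w 0.0092
```

move_arm(steps=[{"xyz": [0,0.08,0.2],"rotation": [0,0,0],"jaw": 0},{"xyz": [0,0.08,0.4],"rotation": [0,0,0],"jaw": 0},{"xyz": [0,0.08,0.7],"rotation": [0,0,0],"jaw": 0},{"xyz": [0,0.08,1],"rotation": [0,0,0],"jaw": 0},{"xyz": [0,0.08,1.2],"rotation": [0,0,0],"jaw": 0}])

```text
t: 44.18
ee_pos: [0.4817, -0.0765, 0.0771]
ee_rot: [1.0, 0.0, -0.0, 0.0]
wrist_force: [0.4, -0.5, -0.8]
grip_width: 0.0092
```

move_arm(steps=[{"xyz": [0,0,0],"rotation": [0,0,0],"jaw": 0}])

```text
t: 44.3
ee_pos: [0.4816, -0.0766, 0.0773]
ee_rot: [1.0, 0.0, -0.0, 0.0]
wrist_force: [-0.6, -0.5, 0.1]
grip_width: 0.0092
```

move_arm(steps=[{"xyz": [0,0,0.08],"rotation": [0,0,0],"jaw": 0},{"xyz": [0,0,0.08],"rotation": [0,0,0],"jaw": 0.35},{"xyz": [0,0,0.08],"rotation": [0,0,0],"jaw": 0.4},{"xyz": [0,0,0],"rotation": [0,0,0],"jaw": 0.4},{"xyz": [0,0,-0.4],"rotation": [0,0,0],"jaw": 0.4}])

```text
t: 44.92
ee_pos: [0.4815, -0.0766, 0.0878]
ee_rot: [1.0, 0.0, -0.001, 0.0]
wrist_force: [-0.5, -0.3, -0.3]
grip_width: 0.0339
```

move_arm(steps=[{"xyz": [0,0,-1.5],"rotation": [0,0,0],"jaw": 0.5},{"xyz": [0,0,-3.5],"rotation": [0,0,0],"jaw": 0.5},{"xyz": [0,0,-5.5],"rotation": [0,0,0],"jaw": 0.5},{"xyz": [0,-2,-6.5],"rotation": [0,0,0],"jaw": 0.5},{"xyz": [0,-4,-6.5],"rotation": [0,0,0],"jaw": 0.5}])

```text
t: 45.55
ee_pos: [0.4832, 0.0239, 0.2535]
ee_rot: [1.0, -0.001, 0.003, -0.001]
wrist_force: [0.5, 0.7, -0.3]
grip_width: 0.0429
```

move_arm(steps=[{"xyz": [0,-2,0],"rotation": [0,0,0],"jaw": 0.5},{"xyz": [0,-2,0],"rotation": [0,0,0],"jaw": 0.5}])

```text
t: 45.8
ee_pos: [0.4815, 0.0781, 0.2505]
ee_rot: [1.0, 0.004, -0.0, -0.0]
wrist_force: [-0.0, -0.9, -0.1]
grip_width: 0.043
```

```bash
python3 chk.py 12; python3 meas.py side 12 old | grep -A6 TAB; python3 - <<'E'
from h import *
im=load("side","12")[0]; cv2.imwrite("pics/s12z.png",cv2.resize(im[130:330,130:430,::-1],None,fx=2.6,fy=2.6,interpolation=cv2.INTER_CUBIC))
shot("wrist","12")
E
```

```text
side 0.056 [357 216] 178 [ 622.9 -157.1] [66.  46.2] -88.3 z 0.0615
side 0.056 [292 223] 321 [477.5 -79.8] [58.4 58. ] -65.0 z 0.0677
side 0.056 [316 245] 377 [ 480.1 -169.2] [60.3 57.3] -86.8 z 0.0674
side 0.056 [342 271] 425 [ 480.5 -262.2] [57.9 56.1] -89.7 z 0.0674
side 0.084 [292 215] 59 [479.8 -78.9] [30.1 13. ] 2.8 z 0.0908
side 0.084 [317 237] 55 [ 481.3 -168.4] [32.7 10.3] 60.2 z 0.0914
side 0.084 [344 264] 69 [ 480.5 -264.3] [29.1 12.2] -3.9 z 0.0908
scene 0.056 [248 212] 267 [481.3 -79.4] [57.  56.6] -86.7 z 0.0676
scene 0.056 [217 226] 255 [ 487.  -170.3] [56.6 52.9] 70.2 z 0.0675
scene 0.056 [183 238] 360 [ 482.5 -262.2] [55.3 54.7] 89.9 z 0.0678
scene 0.056 [245 262] 187 [ 622.9 -157. ] [64.5 45. ] -89.2 z 0.0617
scene 0.084 [248 205] 40 [483.2 -78.6] [28.7 10.8] 0.0 z 0.0913
scene 0.084 [216 218] 59 [ 483.  -169.1] [28.4 10.6] 59.4 z 0.0909
scene 0.084 [180 231] 46 [ 482.4 -264.5] [32.5  9. ] -0.3 z 0.0916
side TAB
  px [235 109] 26 [639. 418.] [35.4 12.7] -62.8 z 0.0355
  px [252 205] 44 [448.8  50.4] [30.  13.3] 0.1 z 0.0347
```

View pics/s12z.png

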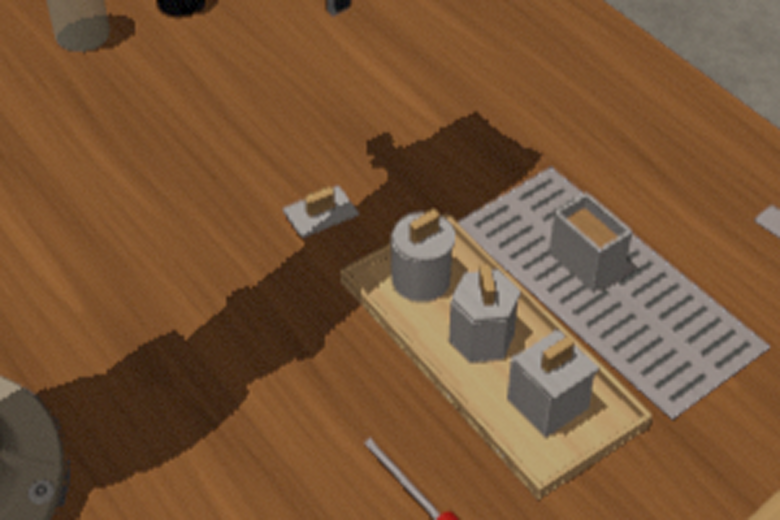

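View pics/scene12.png

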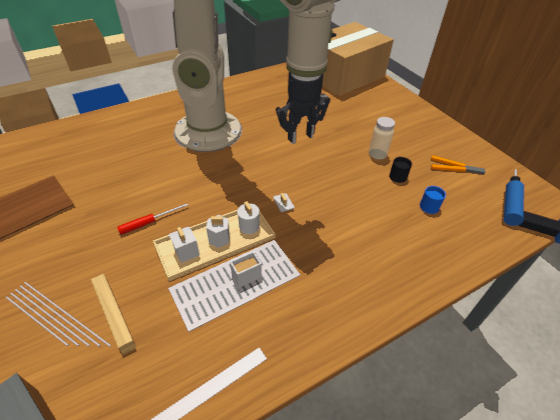

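The crop shows three lidded tins in the tray, the open oblong tin on the plate and the oblong lid on the bench (side 252,205). The gripper is clear, and the jar, reed block and screwdriver are unmoved. Handing in.

```bash
python3 -c "
from plant import order,status; print(order.close_job()); print(status.read_state()['t'])"
```

```text
the job is handed in; nothing more can be done
None
the job is handed in; nothing more can be done
```

The job is done and handed in at about 46 s of the 208 s allowed.

| Tin | Weight felt | Result |
|---|---|---|
| Square | about 329 g, full | In the tray, square lid on |
| Hex | about 356 g, full | In the tray, hex lid on |
| Round | about 370 g, full | In the tray, round lid on |
| Oblong | about 101 g, empty | On the slotted plate, no lid |

**Lids:** In the last check, all three tab tops read z ≈ 0.091 m against an expected 0.093 m. Depth readings here run about 1 to 2 mm low throughout, so I take the lids as fully home and level. The oblong lid still lies at its original place on the bench.

**Bystanders:** The jar, reed block and screwdriver look unmoved in the final pictures, and the gripper was clear of everything. I did not notice anything being knocked aside during the run.

**Disagreements:** The scene camera placed the hex lid's flange about 6 mm off the side camera's value. That came from an incomplete outline; the hex tab positions from the two cameras agree to about 2 mm. No check failed.

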